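# Square up the slumped breakfast boards in their rack

## Robot

A 6-joint arm with a two-finger parallel gripper is mounted at the origin on a cart in front of the work surface, level with it; the furniture and walls round the work are solid. World frame = base frame: x ahead of the robot, y to its left, z up, the work surface at z = 0. Lengths are in mm, angles in rad, forces in N, time in s.
With the tool pointing down it reaches from about 350 to 975 mm from the base axis. Payload 7.1 kg.
Tool frame: the origin (TCP) lies midway between the tips of the shut fingers; the grasp point (between the pads) lies 19 mm behind it (ctrl.hold_point_z is the distance from the TCP to the grasp point, in mm); x points along the fingers, y is the direction in which the jaws open and shut, and the axes are right-handed (so a half turn about x gives the same grasp; the last joint's range is limited). The gripper opens to 88 mm and grips with 3 to 60 N. Pads are 20 mm wide; open, the fingers measure 115 mm over their backs; the gripper's body (75 mm by 178 mm) begins 61 mm behind the grasp point.
Start: joints at [-1.137, 0.423, 1.63, -0, 1.089, -0.019], TCP at [273.442, -561.991, 200.575] pointing down, gripper open.
Joint ranges: [-3, 3], [-0.9, 2.11], [0.09, 2.58], [-1.31, 4.45], [0.11, 2.69], [-2.54, 2.54]. Speed limits (rad/s): [2.39, 2.39, 3.01, 3.14, 3.14, 3.14].

## Interface

Orientations are given as a rotation vector (axis times angle).
In Python, from workcell import ctrl, get_image, calibration gives the robot as it stands.
- The arm moves only by the tool move_arm, never from a script. Its argument "rows" is a list of rows, each a list of 5 numbers: the shift along the world's x, y, z in mm, then the turn about the world's z in rad, then the closure, from -1 (fully open) to 1 (shut). In form: [[tx, ty, tz, roll, jaw], ...]. A call has 1 to 12 rows; each row is the pose to reach, as a shift and turn from the pose measured when the call began; what a row does not reach only later rows make up. A row lasts 1/8 s, in which the tool goes at most 62.5 mm and 10.7 degrees, less where a joint would pass 70% of its speed; a pose out of reach is approached as far as the arm can. A call with a gripper value outside its range is refused whole. The fingers move at their own pace and stop on an object; the grip force is fixed at half the most. Time passes only in rows, so rows that repeat a pose let the fingers close. It gives the time, the measured TCP pose, the force and the opening at its end, in the units of the state.
- ctrl.get_obs(): the state, without advancing time (a new reading comes with each control period).
- get_image(name): name is "scene" or "top"; returns the picture (384x512x3 uint8, blue, green, red); there is no depth.
- calibration(name): a dict with "fx", "fy", "cx", "cy" (pixels), "D" ([k1, k2, p1, p2, k3] as OpenCV has them; the pictures are not rectified), "view" (4x4, takes a point from world to camera coordinates). Camera axes: x right, y up, looking along -z (the intrinsics and any distortion apply to the point x, -y, -z); pixel columns grow to the right and rows downward; lengths in mm; the calibration is good to about 2 mm. A picture is of the moment at which its call begins. calibration takes no time and is no camera call.
- ctrl.close_job(): hands the job in, once; it reports no verdict.
The state is a dict: "t": time; "qpos": joint angles; "qvel": joint speeds; "joint_torque": joint torques, N m; "ee_pos": TCP position; "orientation": TCP orientation; "ft_force": force on the tool from outside, world axes, zero at the start; "moment": the same for the moment, N m; "width": finger opening in mm.
Only numpy, scipy, OpenCV 4.12 (cv2) and the standard library are available. Lean on these libraries where they do the work, as an engineer would, in place of code of your own. Each camera call takes 0.05 s, during which the arm holds its last target.

## Task

The three wooden breakfast boards in the rack have slumped over to the left, onto the two posts. Push the row up and over to the right until all three boards stand upright and tight together against the steel end plate with no gaps, in the order they are in now, and with their far ends flush against the side fence at the back. Press gently by feel: the end plate must stay where it is, and leave the cup and the whetstone alone.

Things in the scene. Friction and masses are not known exactly. Their poses are not given: they have to be found in the camera images.
- rack: Fixed board rack: wooden base 220 (x) x 216 x 12 mm, origin under its middle; x points from the posts to the end plate (to the robot's right, within 0.27 rad), y away from the robot, z up. The row leans on two 10 mm posts at x -75, y -60 and +60 mm, 84 mm high over the worktop. A fixed steel side fence along the far edge, inner face at y +95 mm, is 84 mm high over the worktop; the near edge is open.
- rack_fence (a point): Point on the inner face of the side fence, level with the base's top (12 mm above the worktop), at the rack's x = 0, y = +95 mm; axes as the rack's.
- plate_face (a point): Centre of the front face of the steel end plate, the backstop: upright, 150 mm wide, 112 mm high, standing on the base across the rack, 30 to 62 mm from the rack's origin. Axes as the rack's: the face looks to -x. It sits stiffly on a rail: it stays put under less than about 22 N and is shoved back by harder pushes.
- board_front_mid (a point): Centre of the front board (leftmost, nearest the posts): loose plain wooden board on its long edge, 170 wide, 120 tall, 12 to 20 mm thick (the three differ), 0.11 to 0.2 kg, a groove round its front face. Axes: z along its height, y along its width, away from the robot, x through its thickness to the end plate. At the start its top leans left by about 0.35 rad, far end 4 to 32 mm short of the fence.
- board_middle_mid (a point): Centre of the middle board (between the other two): loose plain wooden board on its long edge, 170 wide, 120 tall, 12 to 20 mm thick (the three differ), 0.11 to 0.2 kg, a groove round its front face. Axes: z along its height, y along its width, away from the robot, x through its thickness to the end plate. At the start its top leans left by about 0.35 rad, far end 4 to 32 mm short of the fence.
- board_back_mid (a point): Centre of the back board (nearest the end plate): loose plain wooden board on its long edge, 170 wide, 120 tall, 12 to 20 mm thick (the three differ), 0.11 to 0.2 kg, a groove round its front face. Axes: z along its height, y along its width, away from the robot, x through its thickness to the end plate. At the start its top leans left by about 0.35 rad, far end 4 to 32 mm short of the fence.
- cup_mid (a point): Bystander: a blue and white cup, 65 mm across, 78 mm tall, standing left of the rack; the point is its centre, half-way up.
- stone_mid (a point): Bystander: a grey whetstone on a dark holder, 100 x 62 x 38 mm, left of the rack; the point is its centre, half-way up.
Things that resemble listed ones, but are neither listed nor needed, are in the scene too. What is shaped like the part that bears board_middle_mid but black is not meant.

How it is judged (in metres and radians):
At the end, for the whole second after the job is handed in: All three boards at rest on their long edges, in first order, upright and parallel to the end plate to 0.05 rad, none over 4 mm farther from the plate than with no gaps, far ends within 4 mm of the fence; the plate within 5 mm, cup and whetstone within 20 mm of their first places (angle between each of board_front_mid, board_middle_mid, board_back_mid's own z axis and vertical below 0.05 rad and angle between the x axis of each of board_front_mid, board_middle_mid, board_back_mid and the x axis of plate_face, either way round below 0.05 rad and y of board_front_mid in the frame of rack_fence between -0.089 and -0.08 m and linear speed of each of board_front, board_middle, board_back below 0.01 m/s and z of board_front_mid in the frame of plate_face between -0.01 and 0.02 m and y of board_middle_mid in the frame of rack_fence between -0.089 and -0.08 m and z of board_middle_mid in the frame of plate_face between -0.01 and 0.02 m and y of board_back_mid in the frame of rack_fence between -0.089 and -0.08 m and z of board_back_mid in the frame of plate_face between -0.01 and 0.02 m and x of board_back_mid in the frame of plate_face between -0.012 and -0.005 m and x of board_middle_mid in the frame of plate_face between -0.029 and -0.022 m and x of board_front_mid in the frame of plate_face between -0.045 and -0.038 m and distance of each of cup_mid, stone_mid from where it was at the start of the episode below 0.02 m); the robot touches nothing.
It fails at once if the end plate is shoved more than 5 mm along its rail (distance of plate_face from where it was at the start of the episode above 0.005 m).
It fails at once if the cup is moved by more than 20 mm (distance of cup_mid from where it was at the start of the episode above 0.02 m).
It fails at once if the whetstone is moved by more than 20 mm (distance of stone_mid from where it was at the start of the episode above 0.02 m).
It also fails if it takes over 61 s, if anything falls off the work surface, if the arm or the gripper's body presses on something with over 40 N, if the wrist force passes 120 N, or if a joint passes its speed limit or range.

## Working session

There is one attempt and no reset: what is moved stays moved. The work goes in short steps, Python scripts to look and compute and a tool call to move; the robot and the scene stay as the last step left them, time stands still between calls to the robot, and variables do not carry over. Pictures are saved under pics/ and viewed, and the job is handed in when it is done.

Besides the shell and the picture viewer there is one more tool, called after "Call:" as name(argument=value, ...) on one line, values as JSON. move_arm: Moves the arm, as the interface text tells. Its arguments: {"type":"object","properties":{"rows":{"type":"array"}},"required":["rows"]}

```bash
mkdir -p pics; ls; python3 - <<'E'
from workcell import ctrl,get_image,calibration
import cv2
for n in("scene","top"):
    im=get_image(n); cv2.imwrite(f"pics/{n}0.png",im); c=calibration(n); print({k:(v.round(3).tolist() if hasattr(v,'round') else v) for k,v in c.items()})
print(ctrl.get_obs())
E
```

```text
pics
{'fx': 448.5127065934187, 'fy': 448.5127065934187, 'cx': 255.4023873512501, 'cy': 193.61737135159996, 'D': [0.0, 0.0, 0.0, 0.0, 0.0], 'view': [[-0.61, -0.792, 0.012, 412.828], [0.62, -0.468, 0.63, -278.6], [-0.494, 0.392, 0.776, -998.285], [0.0, 0.0, 0.0, 1.0]]}
{'fx': 405.9420369828142, 'fy': 405.9420369828142, 'cx': 257.36405072570244, 'cy': 194.6846856560958, 'D': [-0.065, 0.0, 0.0, 0.0, 0.0], 'view': [[-0.025, -0.999, 0.021, 155.415], [0.988, -0.021, 0.152, -504.111], [-0.151, 0.025, 0.988, -1068.105], [0.0, 0.0, 0.0, 1.0]]}
{'t': 0.1, 'qpos': array([-1.13698017e+00,  4.23746811e-01,  1.63060660e+00, -3.25486041e-05,
        1.08861125e+00, -1.89629739e-02]), 'qvel': array([-9.51858990e-04, -1.14689726e-03, -4.47458991e-03,  7.19124347e-06,
       -1.22262053e-03,  2.59351954e-03]), 'joint_torque': array([-2.64710936e-03, -5.45618570e+01, -2.74324179e+01,  6.44029467e-02,
        1.87463744e-02, -3.81529048e-05]), 'ee_pos': array([ 273.22696279, -561.51926762,  199.8931922 ]), 'orientation': array([ 1.97026067,  0.45526582, -1.9708891 ]), 'ft_force': array([-0.37334954, -0.70688534,  0.34129453]), 'moment': array([ 0.05574661,  0.04566674, -0.01603604]), 'width': 87.70104219303812}
```

```bash
python3 - <<'E'
import cv2
for n in("scene","top"):
    im=cv2.imread(f"pics/{n}0.png"); cv2.imwrite(f"pics/{n}0b.png",cv2.resize(im,(800,600),interpolation=cv2.INTER_CUBIC))
E
```

```text
(no output)
```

View pics/scene0.png

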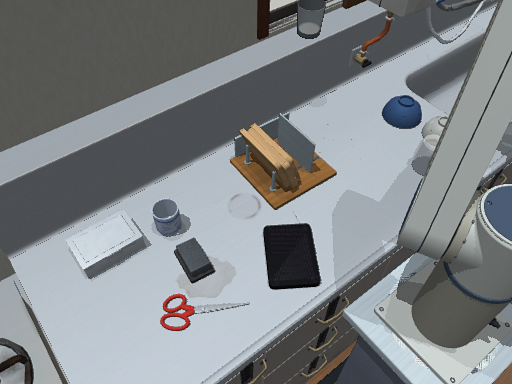

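View pics/top0.png

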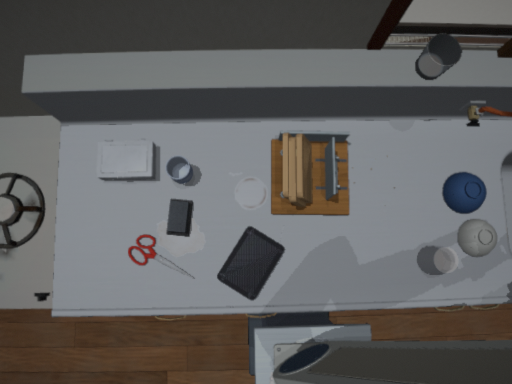

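```bash
python3 - <<'E'
import cv2
im=cv2.imread("pics/scene0.png")[110:215,220:345]; cv2.imwrite("pics/s0c.png",cv2.resize(im,None,fx=5.5,fy=5.5,interpolation=cv2.INTER_CUBIC))
im=cv2.imread("pics/top0.png")[120:225,260:360]; im=cv2.convertScaleAbs(im,alpha=1.4,beta=20);cv2.imwrite("pics/t0c.png",cv2.resize(im,None,fx=5.5,fy=5.5,interpolation=cv2.INTER_CUBIC))
E
```

```text
(no output)
```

View pics/s0c.png

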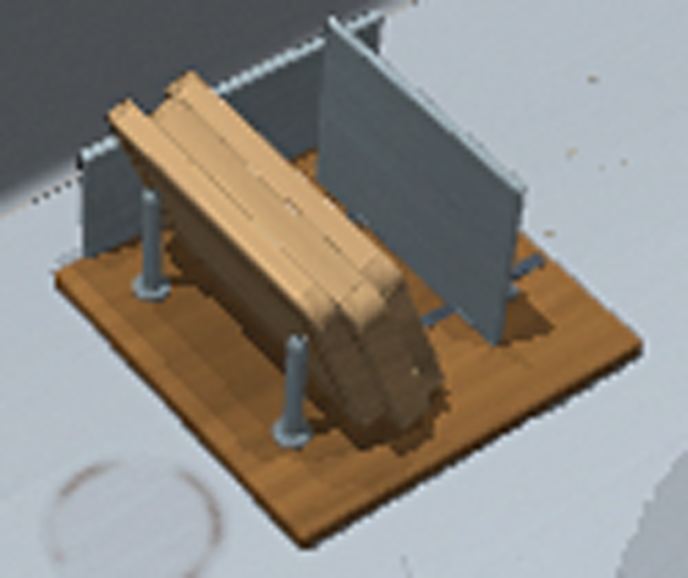

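View pics/t0c.png

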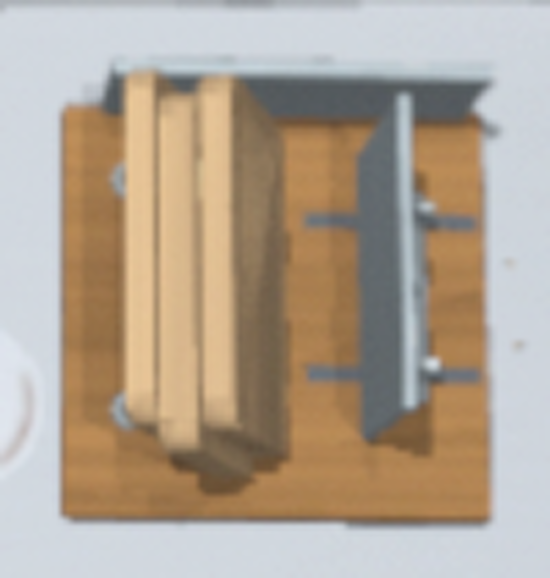

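```bash
cat > h.py <<'E'
import numpy as np,cv2
from workcell import ctrl,get_image,calibration
from scipy.spatial.transform import Rotation as R
from scipy.optimize import least_squares
F=np.diag([1,-1,-1.])
def proj(n,P):
    c=calibration(n);V=np.array(c['view']);P=np.atleast_2d(P).astype(float)
    pc=(P@V[:3,:3].T+V[:3,3])@F
    K=np.array([[c['fx'],0,c['cx']],[0,c['fy'],c['cy']],[0,0,1]])
    return cv2.projectPoints(pc,np.zeros(3),np.zeros(3),K,np.array(c['D'],float))[0][:,0]
def ray(n,px):
    c=calibration(n);V=np.array(c['view'])
    K=np.array([[c['fx'],0,c['cx']],[0,c['fy'],c['cy']],[0,0,1]])
    u=cv2.undistortPoints(np.array([[px]],float),K,np.array(c['D'],float))[0,0]
    d=V[:3,:3].T@(F@np.array([u[0],u[1],1])); return -V[:3,:3].T@V[:3,3],d
def atz(n,px,z):
    o,d=ray(n,px); return o+d*(z-o[2])/d[2]
def W(p,r): # rack -> world ; p=(x,y,yaw of rack x axis)
    c,s=np.cos(p[2]),np.sin(p[2]); r=np.atleast_2d(r)
    return np.c_[p[0]+c*r[:,0]-s*r[:,1],p[1]+s*r[:,0]+c*r[:,1],r[:,2]]
E
python3 - <<'E'
from h import *
obs=[("top",(-110,108,12),(271.5,139.5)),("top",(-110,-108,12),(271.3,214)),("top",(110,-108,12),(349.1,214.7)),
("scene",(-110,108,12),(230.4,160.9)),("scene",(-110,-108,12),(275.5,208.2)),("scene",(110,-108,12),(336.4,172.7))]
def f(p): return np.concatenate([proj(n,W(p,r))[0]-px for n,r,px in obs])
s=least_squares(f,[600,-300,-1.57]);print(s.x,s.x[2]+np.pi/2,s.fun.round(1))
p=s.x
c,sn=np.cos(p[2]),np.sin(p[2])
def inv(w): d=w[:2]-p[:2]; return np.array([c*d[0]+sn*d[1],-sn*d[0]+c*d[1]])
S=lambda x,y:(x/5.5+220,y/5.5+110); T=lambda x,y:(x/5.5+260,y/5.5+120)
print("plate top S",inv(atz("scene",S(330,20),124)),inv(atz("scene",S(523,190),124)),"bot",inv(atz("scene",S(497,343),12)))
print("plate top T",inv(atz("top",T(398,95),124)),inv(atz("top",T(405,408),124)),"bot",inv(atz("top",T(367,440),12)))
print("front top edge T",[inv(atz("top",T(*q),125)) for q in [(125,75),(125,410),(157,75),(157,422),(193,455),(205,425),(237,85),(237,420)]])
print("bottom back T",inv(atz("top",T(285,460),12)))
o=ctrl.get_obs();print(R.from_rotvec(o['orientation']).as_matrix().round(3))
print("cup",atz("top",(179,165),78),"stone",atz("top",(180,215),38))
E
```

```text
[559.12894325  -6.5441645   -1.59971916] -0.028922832464926884 [-0.5 -0.3 -0.2  0.8  0.9  0.5 -1.4 -1.4 -0.4  0.5  1.  -0.4]
plate top S [45.81345275 80.94495768] [ 46.02250196 -66.98769515] bot [ 47.96133386 -64.25818531]
plate top T [42.26228638 82.00606957] [ 41.69788759 -66.55470439] bot [ 45.5962906  -65.65532064]
front top edge T [array([-86.14085858,  89.70157221]), array([-87.05425288, -68.61804568]), array([-71.1553315 ,  89.88765539]), array([-72.47740655, -74.03654687]), array([-56.17442305, -89.08323026]), array([-50.55485098, -75.25526683]), array([-33.69036701,  85.51623186]), array([-35.8825229 , -72.84208249])]
bottom back T [  3.54422717 -76.17987058]
[[-0.001  0.437 -0.899]
 [ 0.001 -0.899 -0.437]
 [-1.    -0.001  0.   ]]
cup [585.06467353 350.14997708  78.        ] stone [456.45147366 353.58541867  38.        ]
```

Call:
move_arm(rows=[[30,60,0,0.1,-0.36],[60,120,0,0.2,-0.36],[85,180,0,0.3,-0.36],[110,240,0,0.4,-0.36],[140,300,0,0.5,-0.36],[170,360,0,0.6,-0.36],[200,420,0,0.7,-0.36],[225,480,0,0.8,-0.36],[250,540,0,0.9,-0.36],[275,600,0,1.0,-0.36],[294,655,0,1.089,-0.36],[294,664,0,1.089,-0.36]])

```text
t: 1.6
ee_pos: [567.8, 105.2, 199.6]
orientation: [1.228, 1.198, -1.23]
ft_force: [0.9, -0.7, 0.3]
width: 60.0
```

```bash
python3 - <<'E'
from h import *
o=ctrl.get_obs();M=R.from_rotvec(o['orientation']).as_matrix();print(o['t'],o['ee_pos'],M.round(3),np.arctan2(M[1,1],M[0,1]),o['width'],o['ft_force'],o['qpos'])
im=get_image("scene");cv2.imwrite("pics/s1.png",cv2.resize(im[60:240,150:390],None,fx=3,fy=3,interpolation=cv2.INTER_CUBIC))
im=get_image("top");cv2.imwrite("pics/t1.png",cv2.resize(im[100:240,200:380],None,fx=4,fy=4,interpolation=cv2.INTER_CUBIC))
E
```

```text
1.6 [567.75486058 105.1924499  199.56284261] [[-0.001  1.    -0.026]
 [ 0.    -0.026 -1.   ]
 [-1.    -0.001 -0.   ]] -0.026284658097723512 59.98385296070315 [ 0.93326204 -0.72153686  0.34633483] [1.62341549e-01 3.55663555e-01 1.73712000e+00 4.98427177e-04
 1.05022773e+00 1.88378113e-01]
```

View pics/s1.png

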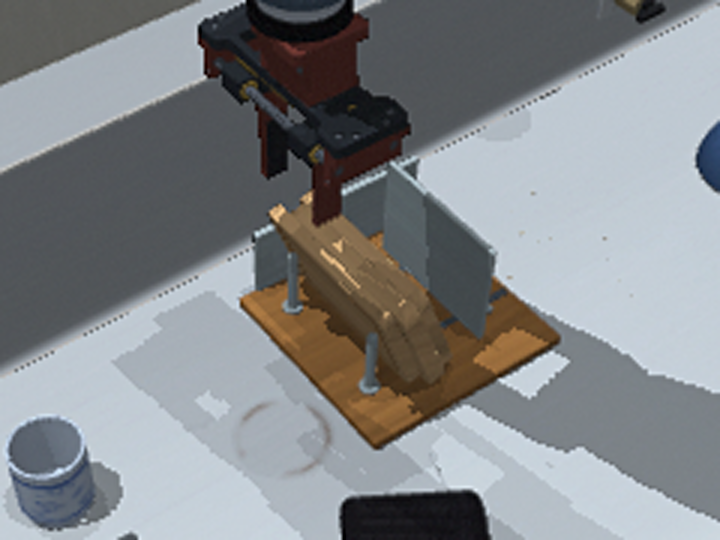

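View pics/t1.png

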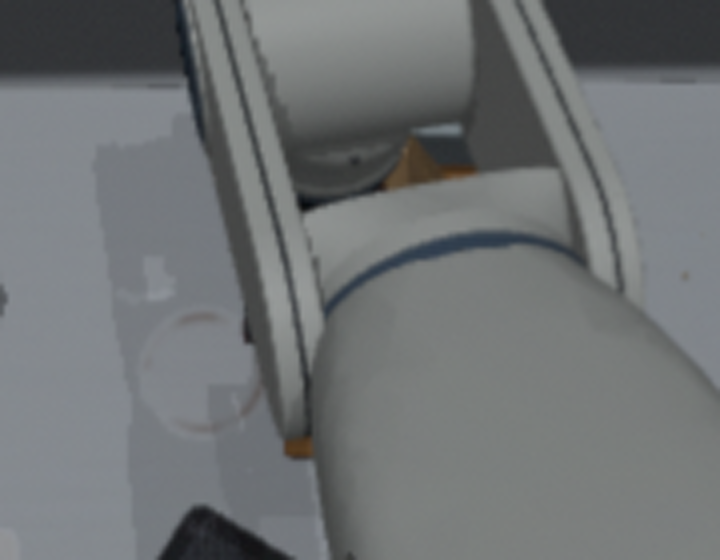

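Call:
move_arm(rows=[[0,4,-30,0,-0.36],[0,4,-70,0,-0.36],[0,4,-110,0,-0.36],[0,4,-130,0,-0.36],[0,4,-140,0,-0.36],[0,4,-140,0,-0.36]])

```text
t: 2.45
ee_pos: [567.5, 109.4, 59.2]
orientation: [1.227, 1.199, -1.229]
ft_force: [-0.6, 0.0, -0.4]
width: 59.6
```

Call:
move_arm(rows=[[0,-4,0,0,-0.36],[0,-8,0,0,-0.36],[0,-12,0,0,-0.36],[0,-16,0,0,-0.36],[0,-20,0,0,-0.36],[0,-24,0,0,-0.36]])

```text
t: 3.2
ee_pos: [567.6, 85.2, 59.2]
orientation: [1.228, 1.199, -1.229]
ft_force: [0.4, 0.7, 0.2]
width: 59.5
```

Call:
move_arm(rows=[[0,-4,0,0,-0.36],[0,-8,0,0,-0.36],[0,-12,0,0,-0.36],[0,-16,0,0,-0.36],[0,-20,0,0,-0.36]])

```text
t: 3.82
ee_pos: [567.5, 64.9, 59.2]
orientation: [1.227, 1.199, -1.229]
ft_force: [-0.0, -1.1, 0.8]
width: 59.9
```

```bash
cat > look.py <<'E'
from h import *
import sys
k=sys.argv[1]
im=get_image("scene");cv2.imwrite(f"pics/s{k}.png",cv2.resize(im[90:220,210:350],None,fx=5,fy=5,interpolation=cv2.INTER_CUBIC))
o=ctrl.get_obs();print(o['t'],o['ee_pos'],o['ft_force'])
E
python3 look.py 2
```

```text
3.875 [567.54629409  64.54395353  59.19943705] [-0.05462265 -0.7150872  -0.44612793]
```

View pics/s2.png

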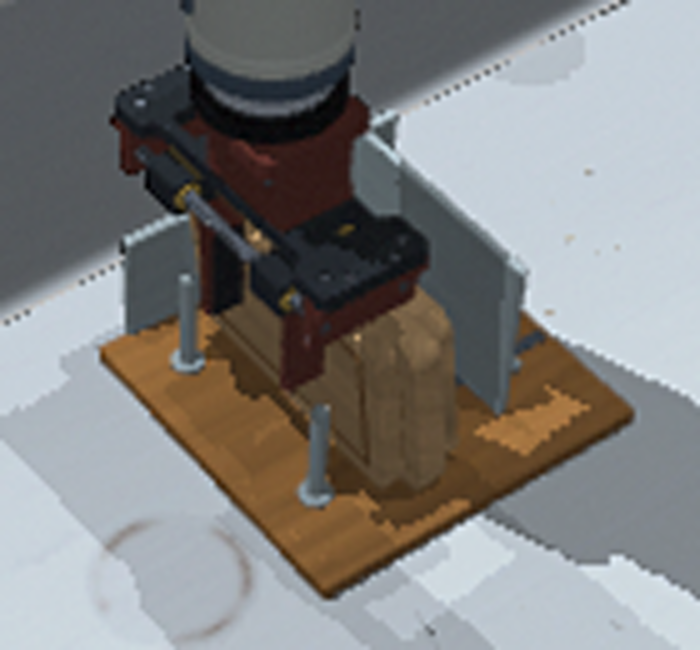

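Call:
move_arm(rows=[[0,-3,0,0,-0.36],[0,-6,0,0,-0.36],[0,-9,0,0,-0.36],[0,-12,0,0,-0.36],[0,-15,0,0,-0.36],[0,-18,0,0,-0.36],[0,-21,0,0,-0.36],[0,-23,0,0,-0.36],[0,-25,0,0,-0.36]])

```text
t: 5.0
ee_pos: [567.5, 39.4, 59.2]
orientation: [1.227, 1.199, -1.23]
ft_force: [0.1, -0.7, -0.3]
width: 60.2
```

```bash
python3 look.py 3
```

```text
5.05 [567.52699732  39.22040365  59.19120551] [-1.15931896 -0.63916929 -0.51156327]
```

View pics/s3.png

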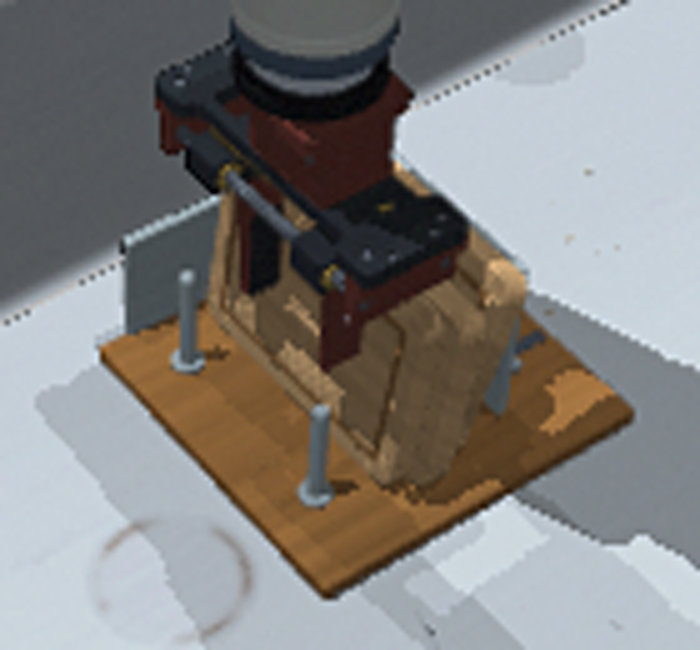

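Call:
move_arm(rows=[[0,0,-4,0,-0.36],[0,-3,-4,0,-0.36],[0,-6,-4,0,-0.36],[0,-9,-4,0,-0.36],[0,-12,-4,0,-0.36],[0,-14,-4,0,-0.36]])

```text
t: 5.8
ee_pos: [567.6, 26.7, 55.2]
orientation: [1.231, 1.2, -1.23]
ft_force: [-0.1, 15.1, -1.1]
width: 59.8
```

```bash
python3 look.py 4
```

```text
5.85 [567.5409884   26.77845177  55.16516778] [ 0.44090872 11.60428078 -1.66669194]
```

View pics/s4.png

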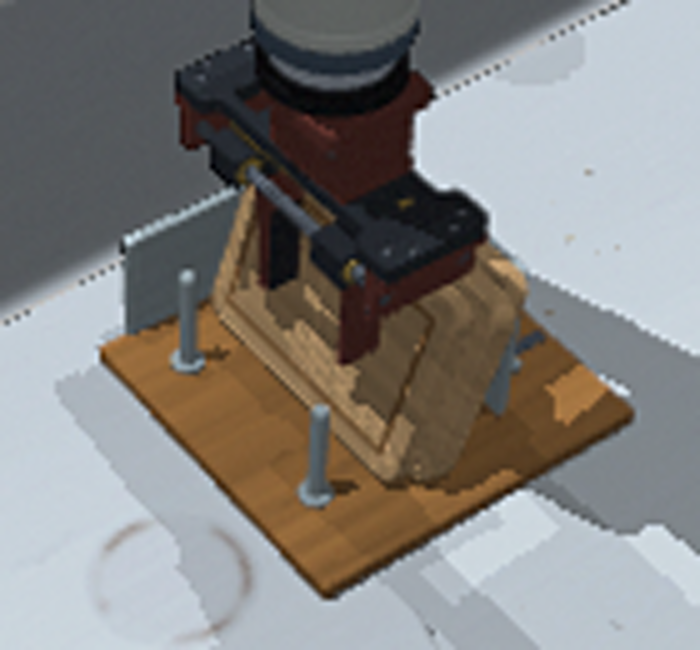

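Call:
move_arm(rows=[[0,10,0,0,-0.36],[0,60,10,0,-0.36],[0,100,60,0,-0.36],[-20,150,110,0,-0.36],[-40,210,150,0,-0.36],[-60,270,150,0,-0.36],[-60,330,150,0,-0.36],[-60,350,150,0,-0.36]])

```text
t: 6.85
ee_pos: [506.9, 379.7, 206.0]
orientation: [1.231, 1.201, -1.227]
ft_force: [0.4, -1.2, 0.2]
width: 59.5
```

```bash
python3 look.py 5; python3 - <<'E'
from h import *
im=get_image("top")[120:225,260:360];cv2.imwrite("pics/t5.png",cv2.resize(cv2.convertScaleAbs(im,alpha=1.4,beta=20),None,fx=5.5,fy=5.5,interpolation=cv2.INTER_CUBIC))
E
```

```text
6.9 [506.84387493 383.30764971 205.88194186] [0.68220642 2.74344854 0.2652807 ]
```

View pics/s5.png

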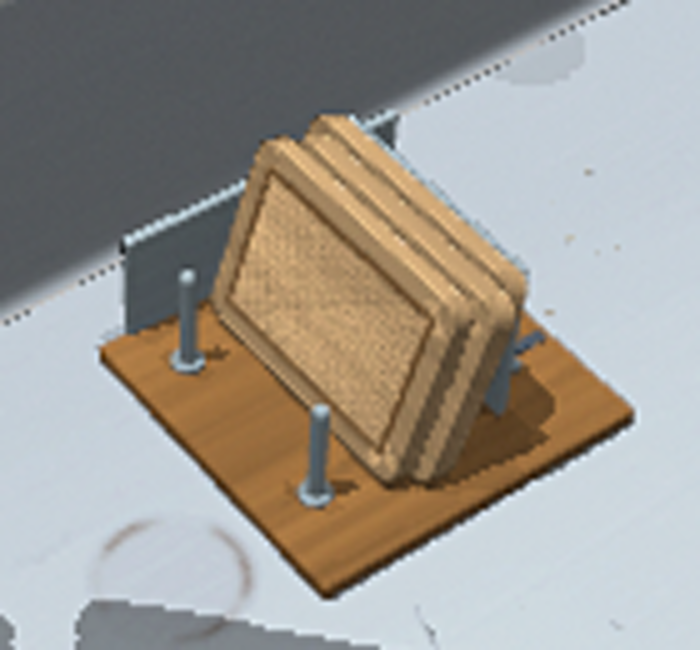

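View pics/t5.png

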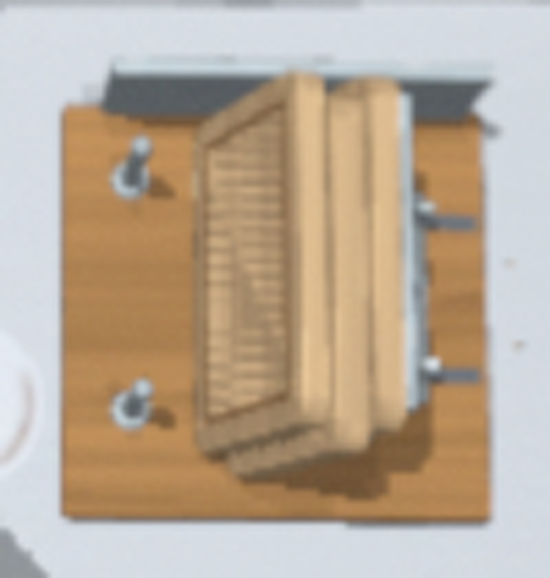

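```bash
cat >> h.py <<'E'
P=np.array([559.13,-6.54,-1.5997])
def inv(w): d=w[:2]-P[:2];c,s=np.cos(P[2]),np.sin(P[2]); return np.array([c*d[0]+s*d[1],-s*d[0]+c*d[1]]).round(1)
S0=lambda x,y:(x/5.5+220,y/5.5+110); T=lambda x,y:(x/5.5+260,y/5.5+120); S=lambda x,y:(x/5+210,y/5+90)
E
python3 - <<'E'
from h import *
print("front bottom",inv(atz("top",T(197,452),12)),inv(atz("top",T(195,130),12)), inv(atz("scene",S(380,470),12)),inv(atz("scene",S(213,305),12)))
print("front top near/far",[inv(atz("top",T(*q),130)) for q in [(315,420),(310,75)]],[inv(atz("scene",S(*q),130)) for q in [(440,320),(268,148)]])
print("mid near/far",[inv(atz("top",T(*q),130)) for q in [(350,452),(350,82)]])
print("back near/far",[inv(atz("top",T(*q),128)) for q in [(385,430),(385,80)]],[inv(atz("scene",S(*q),125)) for q in [(520,280),(330,115)]])
print("plate",[inv(atz("top",T(*q),124)) for q in [(405,95),(410,408)]],inv(atz("scene",S(527,270),124)))
print("fence top inner",[inv(atz("top",T(*q),84)) for q in [(120,80),(480,80)]],[inv(atz("scene",S(*q),84)) for q in [(125,245),(245,187)]])
print("post top",[inv(atz("top",T(*q),84)) for q in [(142,146),(142,388)]],[inv(atz("scene",S(*q),84)) for q in [(188,272),(320,408)]])
E
```

```text
front bottom [-41.1 -72.4] [-40.4  95.8] [-34.1 -58.3] [-35.2  96.6]
front top near/far [array([ -0.9, -73.3]), array([-0.1, 89.3])] [array([-16. , -71.9]), array([-10.,  82.])]
mid near/far [array([ 14.8, -87.9]), array([18.6, 86.1])]
back near/far [array([ 31.4, -77.4]), array([35.5, 88. ])] [array([ 39.5, -70.1]), array([37.6, 88.5])]
plate [array([45.6, 82.1]), array([ 44. , -66.5])] [ 48.  -65.9]
fence top inner [array([-85.1,  99.9]), array([ 91.5, 102.4])] [array([-89.5, 104.7]), array([ -8.1, 104.3])]
post top [array([-74.6,  66.9]), array([-75.5, -51.7])] [array([-73.4,  67.6]), array([-75.1, -52.6])]
```

Call:
move_arm(rows=[[-4,-40,0,0.17,-1],[-8,-90,0,0.34,-1],[-12,-140,0,0.51,-1],[-15,-190,0,0.68,-1],[-18,-240,0,0.85,-1],[-21,-290,0,1.02,-1],[-24,-340,0,1.19,-1],[-30,-380,0,1.36,-1],[-30,-399,0,1.53,-1],[-30,-399,0,1.568,-1],[-30,-399,0,1.568,-1]])

```text
t: 8.32
ee_pos: [476.4, -19.2, 205.4]
orientation: [0.021, 1.575, -0.023]
ft_force: [0.8, -0.7, 0.6]
width: 87.6
```

```bash
sed -i 's/^P=.*/P=np.array([566.6,-6.7,-1.5997])/' h.py; cat > st.py <<'E'
from h import *
o=ctrl.get_obs();M=R.from_rotvec(o['orientation']).as_matrix();print(o['t'],o['ee_pos'].round(1),'rack',inv(o['ee_pos']),np.arctan2(M[1,1],M[0,1]).round(4),o['width'].round(1),o['ft_force'].round(1),o['moment'].round(2))
E
python3 st.py; python3 look.py 6
```

```text
8.375 [476.50198691 -18.82490515 205.38841118] [-0.11906776  0.40609759 -0.30646579]Traceback (most recent call last):
  File "st.py", line 2, in <module>
    o=ctrl.get_obs();M=R.from_rotvec(o['orientation']).as_matrix();print(o['t'],o['ee_pos'].round(1),'rack',inv(o['ee_pos']),np.arctan2(M[1,1],M[0,1]).round(4),o['width'].round(1),o['ft_force'].round(1),o['moment'].round(2))
                                                                                                                                                                ^^^^^^^^^^^^^^^^
AttributeError: 'float' object has no attribute 'round'
```

View pics/s6.png

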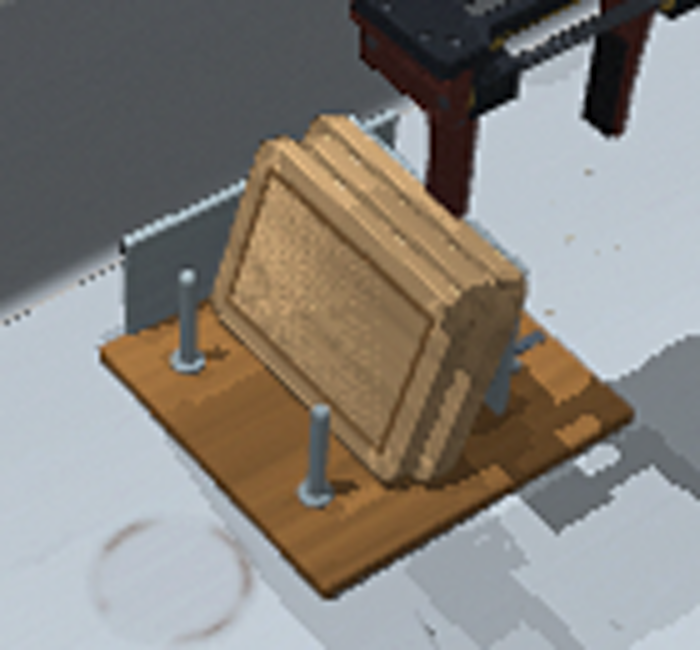

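```bash
sed -i "s/o\['width'\].round(1)/round(o['width'],1)/" st.py; python3 st.py
```

```text
8.375 [476.5 -18.8 205.4] rack [ 14.7 -89.7] 1.5426 88.0 [-0.1  0.4 -0.3] [ 0.05 -0.05  0.05]
```

Call:
move_arm(rows=[[0,2,-40,0,-1],[0,2,-80,0,-1],[0,2,-110,0,-1],[0,2,-130,0,-1],[0,2,-143,0,-1],[0,2,-149,0,-1],[0,2,-149,0,-1]])

```text
t: 9.25
ee_pos: [476.6, -16.8, 56.5]
orientation: [0.021, 1.576, -0.023]
ft_force: [0.7, 0.7, 0.3]
width: 88.1
```

```bash
python3 st.py;python3 look.py 7
```

```text
9.25 [476.6 -16.8  56.5] rack [ 12.7 -89.7] 1.5426 88.1 [0.7 0.7 0.3] [ 0.05 -0.17 -0.03]
9.3 [476.87982527 -16.83199174  56.80299847] [ 0.26370538  0.66013105 -0.56667898]
```

View pics/s7.png

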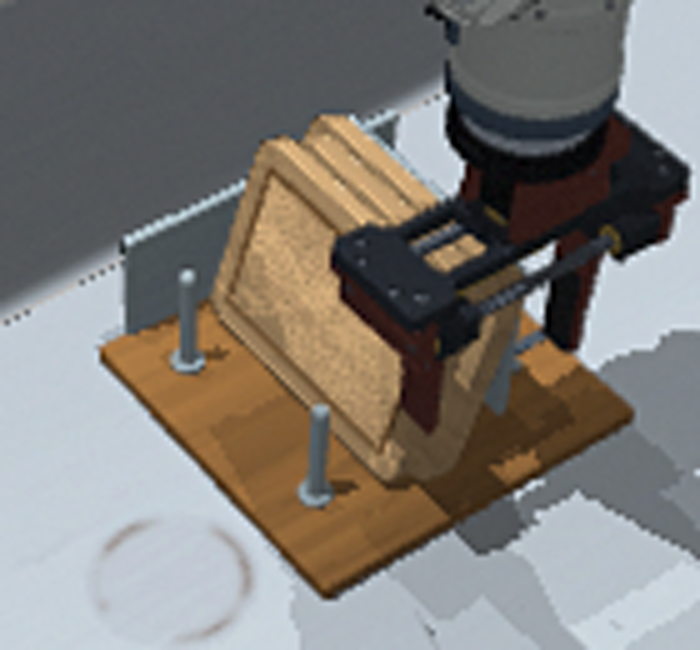

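Call:
move_arm(rows=[[0,0,0,0,-0.7],[0,0,0,0,-0.55],[0,0,0,0,-0.45],[0,0,0,0,-0.36],[0,0,0,0,-0.27],[0,0,0,0,-0.27]])

```text
t: 10.05
ee_pos: [476.7, -16.2, 57.1]
orientation: [0.022, 1.575, -0.023]
ft_force: [-2.3, 4.3, 3.9]
width: 56.1
```

```bash
python3 st.py;python3 look.py 8
```

```text
10.05 [476.7 -16.2  57.1] rack [ 12.1 -89.5] 1.5424 56.1 [-2.3  4.3  3.9] [1.26 0.14 0.12]
10.1 [476.69152345 -16.24158459  57.02632103] [-3.01160943  3.88216465  4.13138506]
```

View pics/s8.png

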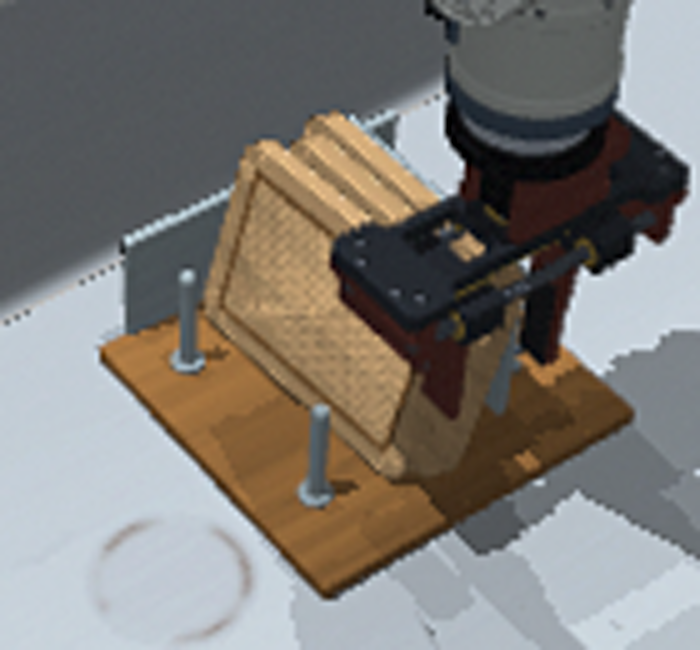

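Call:
move_arm(rows=[[0,0,0,0,-0.22],[0,0,0,0,-0.17],[0,0,0,0,-0.12],[0,0,0,0,-0.08],[0,0,0,0,-0.04],[0,0,0,0,-0.04]])

```text
t: 10.85
ee_pos: [476.6, -16.3, 57.0]
orientation: [0.022, 1.575, -0.023]
ft_force: [-3.2, 0.4, 0.2]
width: 45.8
```

```bash
python3 st.py;python3 look.py 9
```

```text
10.85 [476.6 -16.3  57. ] rack [ 12.2 -89.7] 1.5424 45.8 [-3.2  0.4  0.2] [0.09 0.27 0.01]
10.9 [476.65333555 -16.27502669  56.96065659] [-2.89689774  0.04977262 -0.1273531 ]
```

View pics/s9.png

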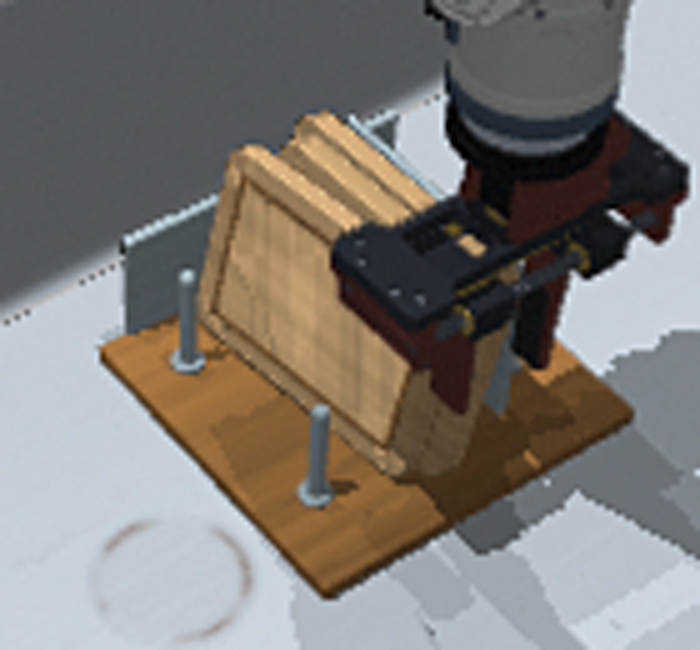

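Call:
move_arm(rows=[[0,0,0,0,0.1],[0,0,0,0,0.1],[-3,0,0,0,0.1],[-6,0,0,0,0.1],[-9,0,0,0,0.1],[-12,0,0,0,0.1],[-14,0,0,0,0.1]])

```text
t: 11.78
ee_pos: [462.5, -16.3, 57.0]
orientation: [0.022, 1.575, -0.023]
ft_force: [-0.0, 0.4, 0.5]
width: 39.2
```

```bash
python3 st.py;python3 look.py 10
```

```text
11.775 [462.5 -16.3  57. ] rack [  12.6 -103.8] 1.5424 39.2 [-0.   0.4  0.5] [ 0.06 -0.11 -0.01]
11.825 [462.24013071 -16.25847012  56.98024109] [-0.78132759 -0.67062425  0.7140511 ]
```

View pics/s10.png

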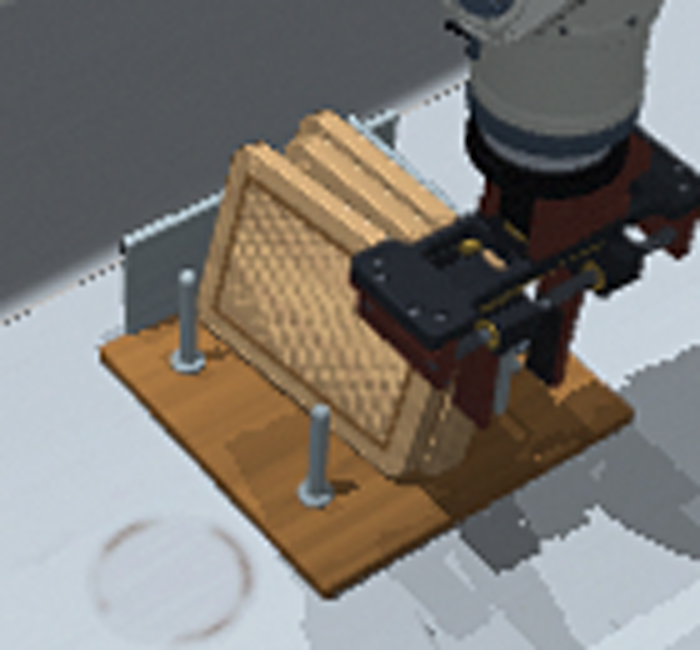

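Call:
move_arm(rows=[[-5,0,40,0,0.1],[-5,0,90,-0.1,-0.36],[0,10,140,-0.28,-0.36],[10,30,145,-0.46,-0.36],[30,50,145,-0.64,-0.36],[50,70,145,-0.82,-0.36],[70,90,145,-1.0,-0.36],[90,110,145,-1.18,-0.36],[105,124,145,-1.36,-0.36],[108,124,145,-1.53,-0.36],[108,124,145,-1.571,-0.36],[108,124,145,-1.571,-0.36]])

```text
t: 13.32
ee_pos: [570.1, 107.7, 201.7]
orientation: [1.233, 1.2, -1.228]
ft_force: [0.6, 0.1, 0.2]
width: 59.5
```

```bash
python3 st.py;python3 look.py 11
```

```text
13.325 [570.1 107.7 201.7] rack [-114.5    0.2] -0.0281 59.5 [0.6 0.1 0.2] [-0.   -0.08  0.02]
13.375 [570.10099357 107.73790262 201.84001232] [-0.21221333 -0.36748285  0.40719359]
```

View pics/s11.png

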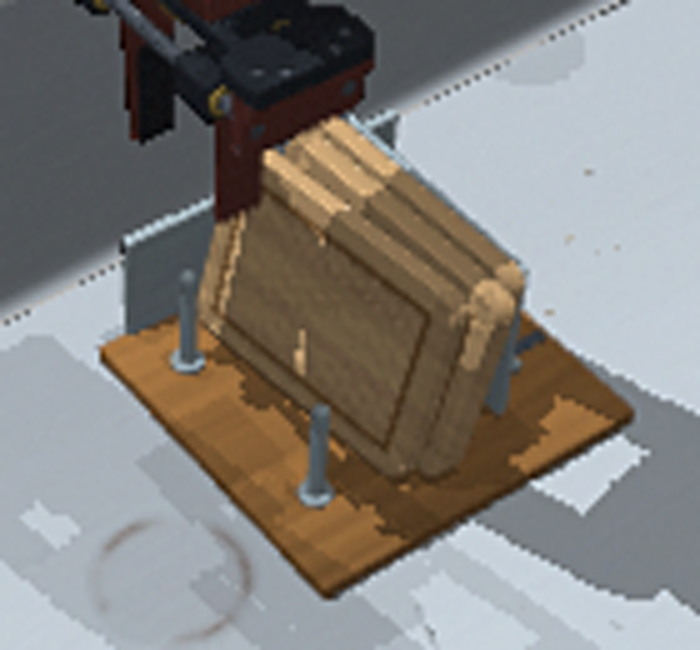

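Call:
move_arm(rows=[[0,4,-40,0,-0.36],[0,4,-90,0,-0.36],[0,4,-130,0,-0.36],[0,0,-146,0,-0.36],[0,-10,-147,0,-0.36],[0,-25,-147,0,-0.36],[0,-40,-147,0,-0.36],[0,-55,-147,0,-0.36],[0,-65,-147,0,-0.36],[0,-70,-147,0,-0.36],[0,-72,-147,0,-0.36]])

```text
t: 14.75
ee_pos: [570.1, 35.5, 54.8]
orientation: [1.233, 1.2, -1.228]
ft_force: [0.9, 1.0, 0.1]
width: 59.9
```

Call:
move_arm(rows=[[0,-2,0,0,-0.36],[0,-4,0,0,-0.36],[0,-6,0,0,-0.36]])

```text
t: 15.12
ee_pos: [570.2, 29.7, 54.8]
orientation: [1.233, 1.2, -1.228]
ft_force: [0.6, 0.7, -0.4]
width: 59.8
```

Call:
move_arm(rows=[[0,-1,0,0,-0.36],[0,-2,0,0,-0.36]])

```text
t: 15.38
ee_pos: [570.2, 27.8, 54.8]
orientation: [1.233, 1.2, -1.227]
ft_force: [0.2, 2.0, 0.3]
width: 59.8
```

Call:
move_arm(rows=[[0,-1,0,0,-0.36],[0,-2,0,0,-0.36]])

```text
t: 15.62
ee_pos: [570.2, 26.0, 54.8]
orientation: [1.233, 1.2, -1.227]
ft_force: [1.0, 3.4, -0.5]
width: 60.0
```

Call:
move_arm(rows=[[0,-1,0,0,-0.36],[0,-1.5,0,0,-0.36]])

```text
t: 15.88
ee_pos: [570.3, 25.0, 54.8]
orientation: [1.235, 1.201, -1.227]
ft_force: [0.5, 7.4, 0.1]
width: 60.0
```

Call:
move_arm(rows=[[0,-1,3,0,-0.36],[0,-1.5,6,0,-0.36],[0,-2,9,0,-0.36],[0,-2,12,0,-0.36]])

```text
t: 16.38
ee_pos: [570.4, 22.6, 67.2]
orientation: [1.234, 1.2, -1.227]
ft_force: [0.2, 1.0, -0.3]
width: 59.8
```

```bash
python3 st.py;python3 look.py 12
```

```text
16.375 [570.4  22.6  67.2] rack [-29.4   2.9] -0.0281 59.8 [ 0.2  1.  -0.3] [-0.06 -0.08 -0.05]
16.425 [570.66450651  22.6422893   67.54635298] [-0.3872387  -0.16481709  0.7941995 ]
```

View pics/s12.png

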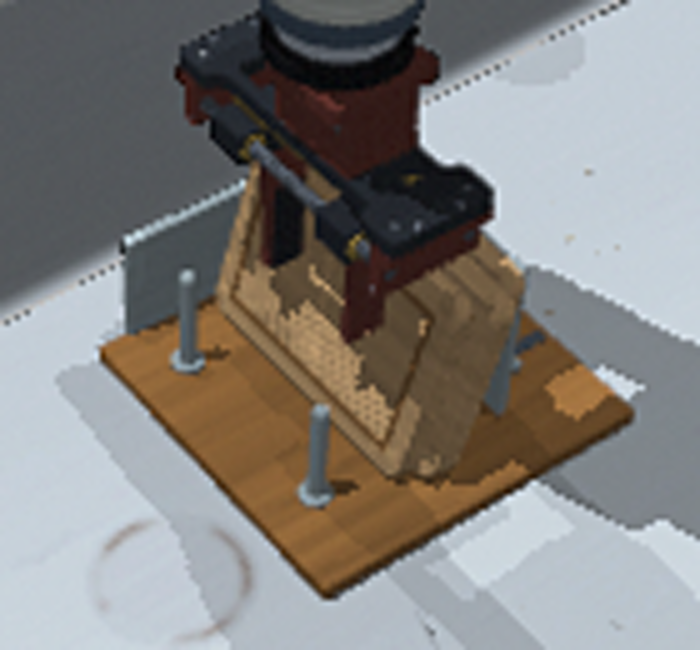

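Call:
move_arm(rows=[[0,3,-4,0,-0.36],[0,3,-12.4,0,-0.36],[0,2,-12.4,0,-0.36],[0,1,-12.4,0,-0.36]])

```text
t: 16.92
ee_pos: [570.1, 24.6, 54.4]
orientation: [1.236, 1.201, -1.228]
ft_force: [0.5, 7.7, -4.3]
width: 59.6
```

Call:
move_arm(rows=[[0,-1,0,0,-0.36],[0,-1,0,0,-0.36]])

```text
t: 17.18
ee_pos: [570.2, 24.6, 54.3]
orientation: [1.237, 1.202, -1.227]
ft_force: [1.3, 6.3, -0.3]
width: 59.6
```

Call:
move_arm(rows=[[0,-1.5,2,0,-0.36],[0,-2.5,4,0,-0.36],[0,-3.5,6,0,-0.36]])

```text
t: 17.55
ee_pos: [569.5, 22.6, 59.7]
orientation: [1.238, 1.205, -1.228]
ft_force: [-0.1, 10.1, -4.2]
width: 59.2
```

Call:
move_arm(rows=[[0,-1,2,0,-0.36],[0,-2,4,0,-0.36],[0,-3,6,0,-0.36]])

```text
t: 17.92
ee_pos: [568.7, 21.1, 65.0]
orientation: [1.24, 1.207, -1.229]
ft_force: [-0.2, 11.7, -5.2]
width: 59.9
```

```bash
python3 st.py;python3 look.py 13
```

```text
17.925 [568.7  21.1  65. ] rack [-27.8   1.3] -0.0308 59.9 [-0.2 11.7 -5.2] [ 2.18 -0.13  0.03]
17.975 [568.75206666  21.08350069  65.23560381] [ 0.43583233 10.44376442 -3.67039512]
```

View pics/s13.png

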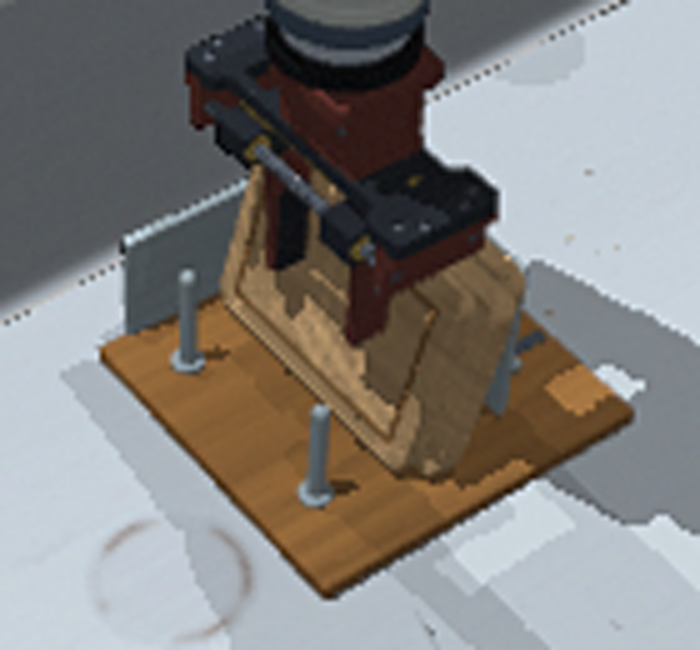

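Call:
move_arm(rows=[[0,5,-4,0,-0.36],[0,5,-10.5,0,-0.36],[0,2.6,-10.5,0,-0.36],[0,1.8,-8.5,0,-0.36],[0,1,-6.5,0,-0.36],[0,0.2,-4.5,0,-0.36],[0,-0.6,-2.5,0,-0.36],[0,-1.2,-0.5,0,-0.36]])

```text
t: 18.98
ee_pos: [568.0, 21.1, 64.1]
orientation: [1.241, 1.209, -1.23]
ft_force: [0.0, 9.3, -4.8]
width: 59.8
```

Call:
move_arm(rows=[[0,-1,2,0,-0.36],[0,-2,4,0,-0.36],[0,-3,6,0,-0.36],[0,-4,8,0,-0.36]])

```text
t: 19.48
ee_pos: [567.1, 19.1, 71.3]
orientation: [1.243, 1.213, -1.23]
ft_force: [0.8, 14.7, -6.3]
width: 59.7
```

```bash
python3 st.py;python3 look.py 14
```

```text
19.475 [567.1  19.1  71.3] rack [-25.8  -0.2] -0.0328 59.7 [ 0.8 14.7 -6.3] [ 2.79 -0.16  0.1 ]
19.525 [567.15016211  19.1112491   71.5185194 ] [-0.60494994 13.58484634 -5.70673919]
```

View pics/s14.png

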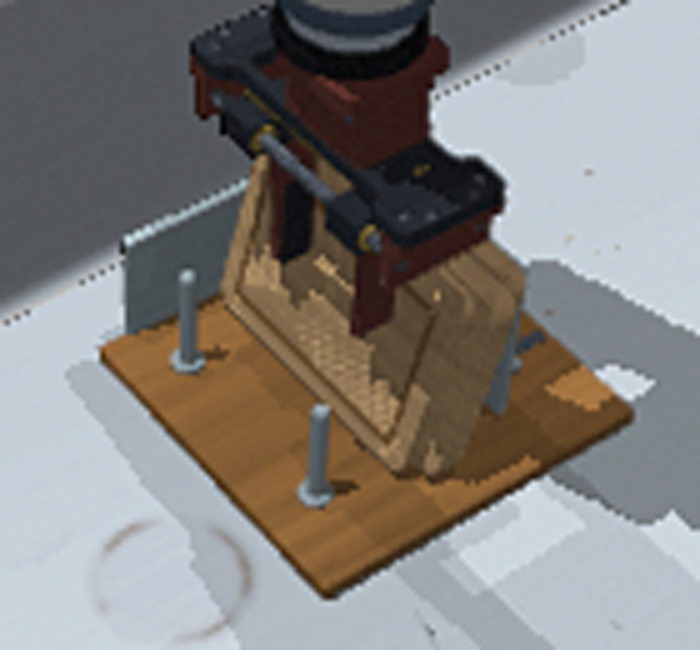

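Call:
move_arm(rows=[[0,4,0,0,-0.36],[0,40,0,0,-0.36],[0,90,60,0,0],[0,120,110,0,0.5],[-20,170,140,0,1],[-40,230,140,0,1],[-60,290,140,0,1],[-60,320,140,0,1]])

```text
t: 20.52
ee_pos: [506.1, 341.1, 212.0]
orientation: [1.243, 1.213, -1.229]
ft_force: [0.1, -0.2, 0.3]
width: 3.2
```

```bash
python3 st.py;python3 look.py 15; python3 - <<'E'
from h import *
print(R.from_rotvec(ctrl.get_obs()['orientation']).as_matrix().round(3))
im=get_image("top")[120:225,260:360];cv2.imwrite("pics/t15.png",cv2.resize(cv2.convertScaleAbs(im,alpha=1.4,beta=20),None,fx=5.5,fy=5.5,interpolation=cv2.INTER_CUBIC))
E
```

```text
20.525 [506.1 341.1 212. ] rack [-345.9  -70.5] -0.0312 3.2 [ 0.1 -0.2  0.3] [-0.01 -0.04 -0.02]
20.575 [506.46965159 344.73404175 212.09533176] [0.04093729 2.64162493 0.89816908]
[[-0.006  1.    -0.03 ]
 [ 0.021 -0.03  -0.999]
 [-1.    -0.007 -0.021]]
```

View pics/t15.png

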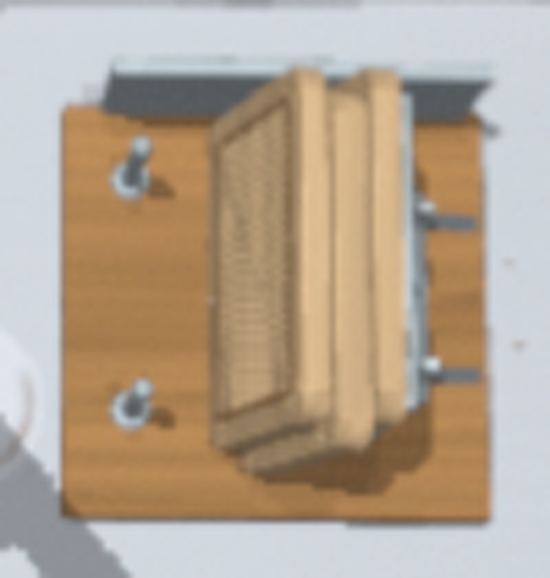

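View pics/s15.png

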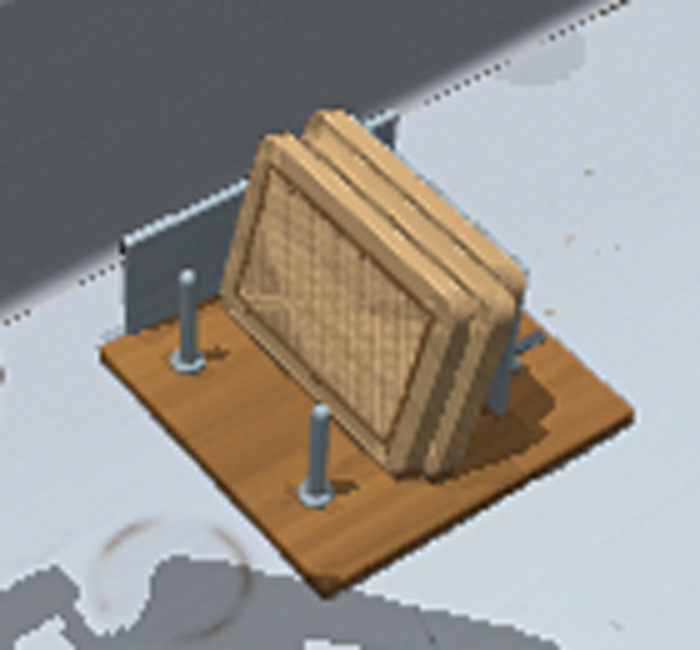

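Call:
move_arm(rows=[[-4,-50,0,0.17,1],[-8,-110,0,0.34,1],[-12,-170,0,0.51,1],[-15,-230,0,0.68,1],[-18,-290,0,0.85,1],[-21,-340,0,1.02,1],[-24,-380,0,1.19,1],[-29,-410,0,1.36,1],[-29,-415,0,1.53,1],[-29,-415,0,1.573,1],[-29,-415,0,1.573,1]])

```text
t: 22.0
ee_pos: [477.3, -73.8, 211.8]
orientation: [0.017, 1.59, -0.028]
ft_force: [-0.2, 0.7, 0.1]
width: 0.6
```

```bash
python3 st.py; python3 - <<'E'
from h import *
for q in [(390,425),(400,415)]: print(inv(atz("top",T(*q),126)))
print(inv(atz("top",T(350,450),130)),inv(atz("top",T(418,402),124)),inv(atz("top",T(255,475),14)),inv(atz("top",T(213,450),14)))
E
```

```text
22.0 [477.3 -73.8 211.8] rack [ 69.7 -87.3] 1.5419 0.6 [-0.2  0.7  0.1] [ 0.05 -0.07  0.02]
[ 34.2 -82.3]
[ 38.9 -77.6]
[ 14.8 -94.4] [ 47.8 -71.2] [-12.1 -91.7] [-33.2 -79.1]
```

Call:
move_arm(rows=[[0,0,-50,0,1],[0,0,-100,0,1],[0,0,-135,0,1],[0,0,-148,0,1],[0,0,-150,0,1],[0,6,-150,0,1],[0,12,-150,0,1],[0,18,-150,0,1],[0,24,-150,0,1]])

```text
t: 23.12
ee_pos: [477.6, -49.3, 62.3]
orientation: [0.017, 1.589, -0.028]
ft_force: [0.4, -0.2, 0.2]
width: 0.4
```

```bash
python3 st.py;python3 look.py 16
```

```text
23.125 [477.6 -49.3  62.3] rack [ 45.1 -87.7] 1.5422 0.4 [ 0.4 -0.2  0.2] [ 0.02 -0.15  0.01]
23.175 [477.43560034 -48.79511858  62.13319671] [ 0.1077799   0.30116979 -0.5742514 ]
```

View pics/s16.png

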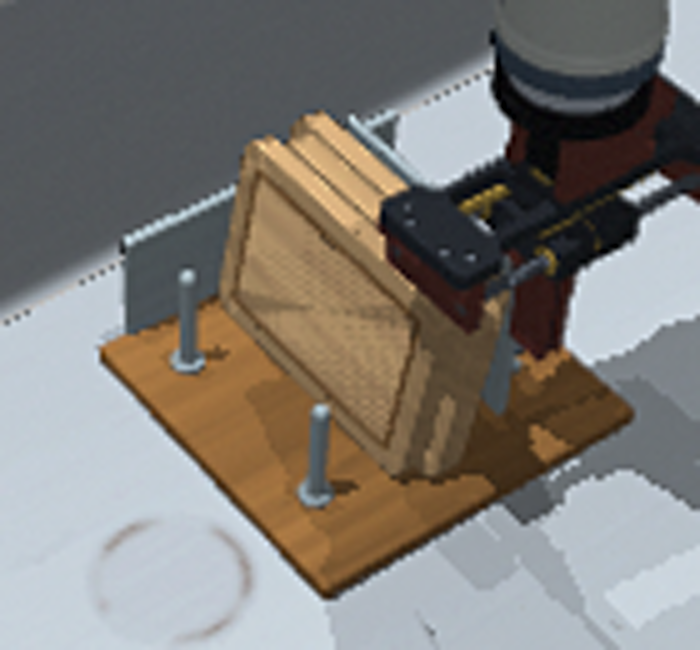

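Call:
move_arm(rows=[[0,3,0,0,1],[0,6,0,0,1],[0,9,0,0,1],[0,11,0,0,1],[0,13,0,0,1],[0,14,0,0,1]])

```text
t: 23.92
ee_pos: [477.4, -34.7, 62.1]
orientation: [0.017, 1.59, -0.028]
ft_force: [0.2, 0.6, 0.1]
width: 0.5
```

```bash
python3 st.py;python3 look.py 17
```

```text
23.925 [477.4 -34.7  62.1] rack [ 30.6 -88.4] 1.5423 0.5 [0.2 0.6 0.1] [ 0.06 -0.15  0.05]
23.975 [477.42518243 -34.67413595  62.11416406] [0.83399902 0.1861857  0.19589334]
```

View pics/s17.png

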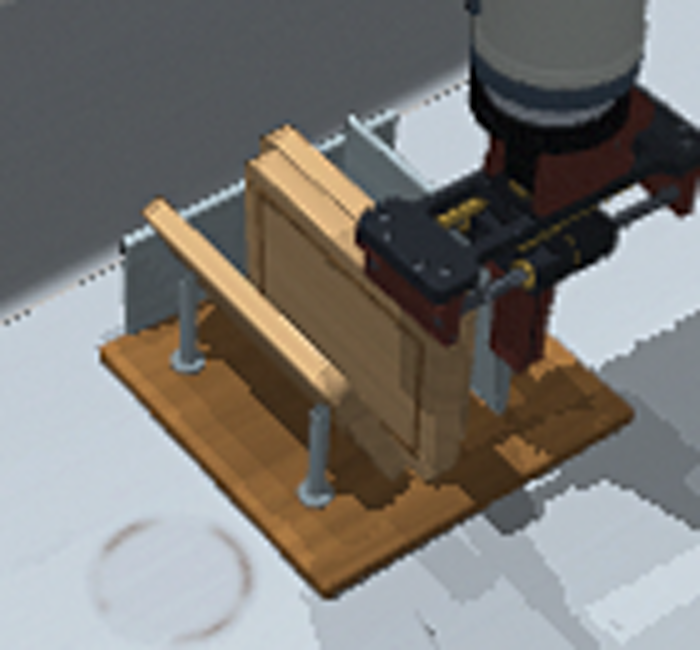

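Call:
move_arm(rows=[[0,-3,0,0,1],[0,-5,10,0,1],[0,-5,50,0,1],[0,0,90,0,0.5],[30,30,100,0,0],[60,65,100,0,-0.045],[91,91,100,0,-0.045],[91,91,100,0,-0.045]])

```text
t: 24.98
ee_pos: [570.3, 57.7, 162.8]
orientation: [0.016, 1.588, -0.026]
ft_force: [-0.1, -0.5, 0.2]
width: 45.0
```

```bash
python3 st.py;python3 look.py 18
```

```text
24.975 [570.3  57.7 162.8] rack [-64.5   1.9] 1.5443 45.0 [-0.1 -0.5  0.2] [ 0.09 -0.15 -0.01]
25.025 [568.68667463  56.72000529 162.40493657] [ 0.0175586   1.02518187 -0.33198963]
```

View pics/s18.png

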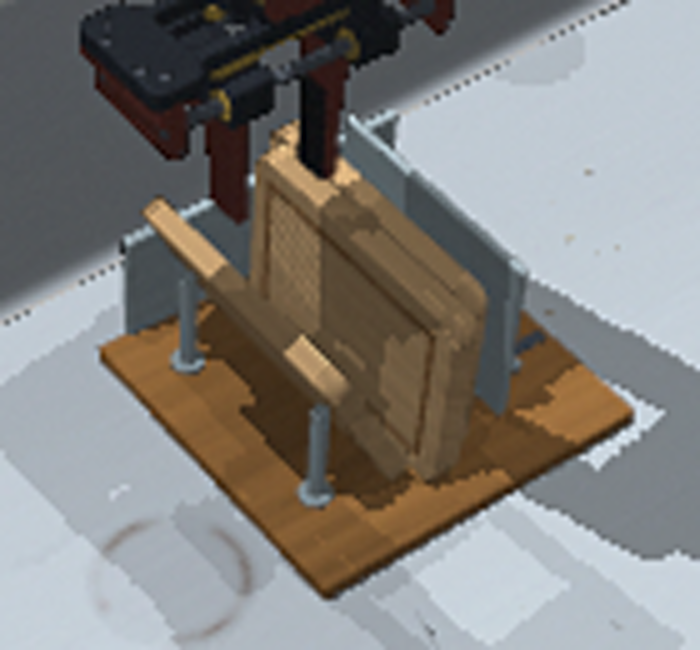

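```bash
python3 - <<'E'
from h import *
print("front top",[inv(atz("scene",S(*q),z)) for q,z in [((148,212),124),((325,400),124),((345,380),127),((170,202),127)]])
print("mid top",[inv(atz("scene",S(*q),132)) for q in [(265,160),(440,325)]], "bot",inv(atz("scene",S(427,475),14)),inv(atz("scene",S(400,475),14)))
M=R.from_rotvec(ctrl.get_obs()['orientation']).as_matrix();print(M.round(3))
# project finger tips expected
o=ctrl.get_obs();t=o['ee_pos'];
for s in(1,-1): print((proj("scene",t+s*M[:,1]*22.5)-[210,90])*5)
E
```

```text
front top [array([-88. ,  76.1]), array([-93.1, -84.8]), array([-78.6, -82. ]), array([-75.8,  73. ])]
mid top [array([-18.4,  66. ]), array([-19.6, -83.5])] bot [-16.6 -84.6] [-28.6 -76.1]
[[-0.019  0.027  0.999]
 [-0.007  1.    -0.027]
 [-1.    -0.007 -0.019]]
[[236.34350766 239.62288094]]
[[307.83433085 203.38975401]]
```

```bash
python3 - <<'E'
from h import *
o=ctrl.get_obs();M=R.from_rotvec(o['orientation']).as_matrix();t=o['ee_pos']
im=get_image("scene");im=cv2.resize(im[60:180,210:350],None,fx=5,fy=5,interpolation=cv2.INTER_CUBIC)
for s in(1,-1):
  for a in (22.5,36):
    for b in (-10,10):
      for h in (0,-60):
        q=(proj("scene",t+M@np.array([h,s*a,b]))[0]-[210,60])*5
        cv2.circle(im,tuple(int(v) for v in q),3,(0,0,255) if h==0 else (255,0,0),-1)
cv2.imwrite("pics/s19.png",im);print(o['ee_pos'],o['width'])
E
```

```text
[568.68667463  56.72000529 162.40493657] 45.5562927683274
```

View pics/s19.png

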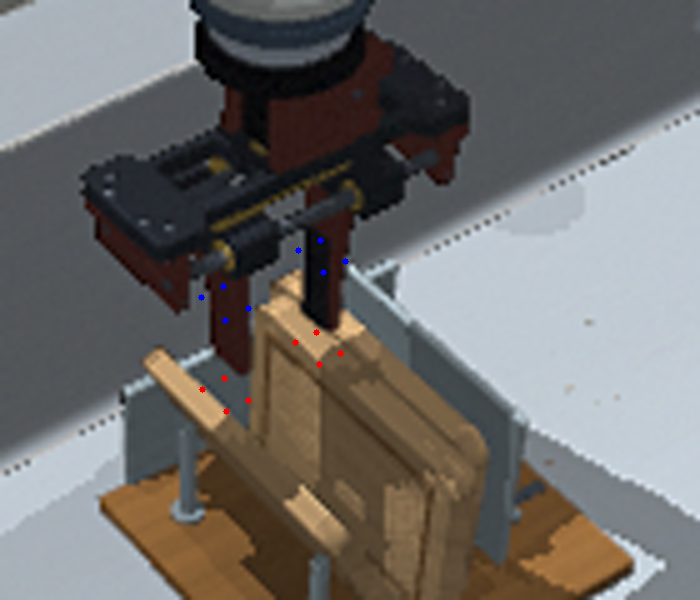

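```bash
python3 - <<'E'
from h import *
print(ctrl.hold_point_z)
# s1: TCP 567.75,105.2,199.6 width60 jaw along y ; crop off (150,60) x3 ; near finger bottom seen ~(327,222)
M=R.from_rotvec([1.228,1.198,-1.23]).as_matrix();t=np.array([567.75,105.2,199.6])
for s in(1,-1):
  print('s1',s,[((proj("scene",t+M@np.array([0,s*a,b]))[0]-[150,60])*3).round() for a in(30,43.5) for b in(-10,10)])
M=R.from_rotvec([.017,1.589,-.028]).as_matrix();t=np.array([477.5,-49,62.2])
print('s16',[((proj("scene",t+M@np.array([0,a,b]))[0]-[210,90])*5).round() for a in(-13.5,13.5) for b in(-10,10)])
t=np.array([477.4,-34.7,62.1])
print('s17',[((proj("scene",t+M@np.array([0,a,b]))[0]-[210,90])*5).round() for a in(-13.5,13.5) for b in(-10,10)])
E
```

```text
18.700000000000003
s1 1 [array([267., 199.]), array([287., 189.]), array([257., 190.]), array([277., 180.])]
s1 -1 [array([310., 241.]), array([330., 231.]), array([320., 251.]), array([340., 240.])]
s16 [array([558., 370.]), array([534., 349.]), array([520., 392.]), array([495., 370.])]
s17 [array([539., 382.]), array([514., 361.]), array([500., 404.]), array([476., 382.])]
```

```bash
python3 - <<'E'
import cv2
im=cv2.imread("pics/s17.png");cv2.imwrite("pics/s17c.png",cv2.resize(im[180:480,350:700],None,fx=2,fy=2))
E
```

View pics/s17c.png

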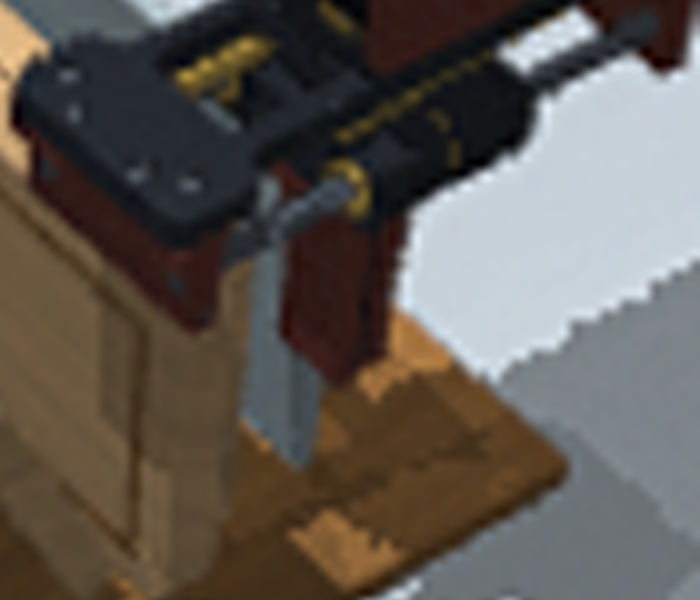

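```bash
python3 - <<'E'
from h import *
o=ctrl.get_obs();M=R.from_rotvec(o['orientation']).as_matrix();t=o['ee_pos']
for h in(-80,-100): print(h,[((proj("scene",t+M@np.array([h,s*89,b]))[0]-[210,60])*5).round() for s in(1,-1) for b in(-37.5,37.5)])
print(((proj("scene",t+M@np.array([0,0,0]))[0]-[210,60])*5).round())
E
```

```text
-80 [array([168., 367.]), array([ 77., 279.]), array([470., 217.]), array([374., 140.])]
-100 [array([167., 333.]), array([ 75., 246.]), array([474., 184.]), array([376., 107.])]
[274. 372.]
```

Call:
move_arm(rows=[[0,6,0,0,-0.18],[0,6,-15,0,-0.18],[0,6,-40,0,-0.18],[0,6,-65,0,-0.18],[0,6,-83,0,-0.18],[0,6,-90,0,-0.18],[0,6,-90,0,-0.18]])

```text
t: 25.95
ee_pos: [567.6, 62.0, 71.8]
orientation: [0.017, 1.591, -0.028]
ft_force: [0.7, -0.3, 0.2]
width: 52.0
```

```bash
python3 st.py;python3 look.py 20
```

```text
25.95 [567.6  62.   71.8] rack [-68.7  -1. ] 1.5428 52.0 [ 0.7 -0.3  0.2] [ 0.12 -0.16  0.03]
26.0 [568.06915278  62.08900043  72.44633643] [0.10759745 0.5337126  0.58762964]
```

View pics/s20.png

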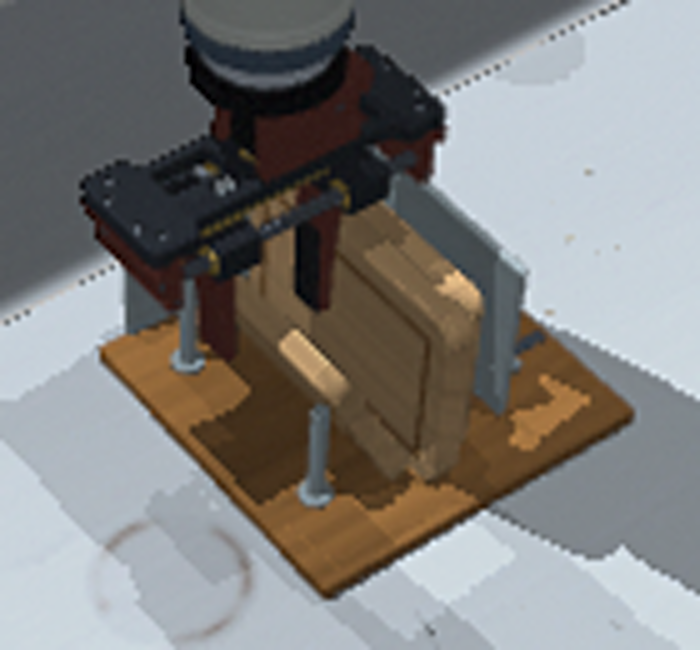

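Call:
move_arm(rows=[[0,0,0,0,0.0],[0,0,0,0,0.2],[0,0,0,0,0.4],[0,0,0,0,0.6],[0,0,0,0,0.8],[0,0,0,0,0.8],[0,0,0,0,0.8]])

```text
t: 26.88
ee_pos: [568.3, 61.6, 72.9]
orientation: [0.016, 1.59, -0.028]
ft_force: [-1.1, -2.8, 4.6]
width: 24.9
```

Call:
move_arm(rows=[[0,0,4,0,0.8],[0,0,6,0,0.8],[0,-6,6,0,0.8],[0,-12,6,0,0.8],[0,-16,6,0,0.8],[0,-16,6,0,0.8]])

```text
t: 27.62
ee_pos: [568.4, 45.9, 79.0]
orientation: [0.017, 1.59, -0.028]
ft_force: [-0.8, 0.5, 4.5]
width: 13.9
```

```bash
python3 st.py;python3 look.py 21
```

```text
27.625 [568.4  45.9  79. ] rack [-52.7   0.3] 1.5425 13.9 [-0.8  0.5  4.5] [ 0.31 -0.08 -0.03]
27.675 [568.38993215  45.9486594   79.00987931] [-1.71444495  0.60551887  5.22010708]
```

View pics/s21.png

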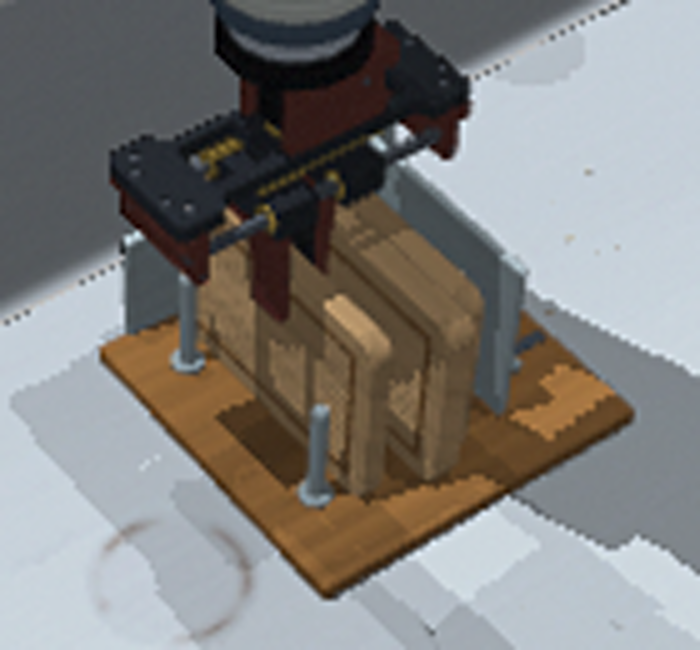

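Call:
move_arm(rows=[[0,0,3,0,0.8],[0,-4,4,0,0.8],[0,-9,4,0,0.8],[0,-9,4,0,0.8]])

```text
t: 28.18
ee_pos: [568.3, 36.5, 82.9]
orientation: [0.017, 1.59, -0.028]
ft_force: [0.2, 0.8, -0.9]
width: 13.7
```

```bash
python3 st.py;python3 look.py 22
```

```text
28.175 [568.3  36.5  82.9] rack [-43.2   0.4] 1.5422 13.7 [ 0.2  0.8 -0.9] [ 0.1  -0.17 -0.02]
28.225 [568.30611388  36.64779432  82.87527641] [-0.54608356 -0.07699814 -1.08174924]
```

View pics/s22.png

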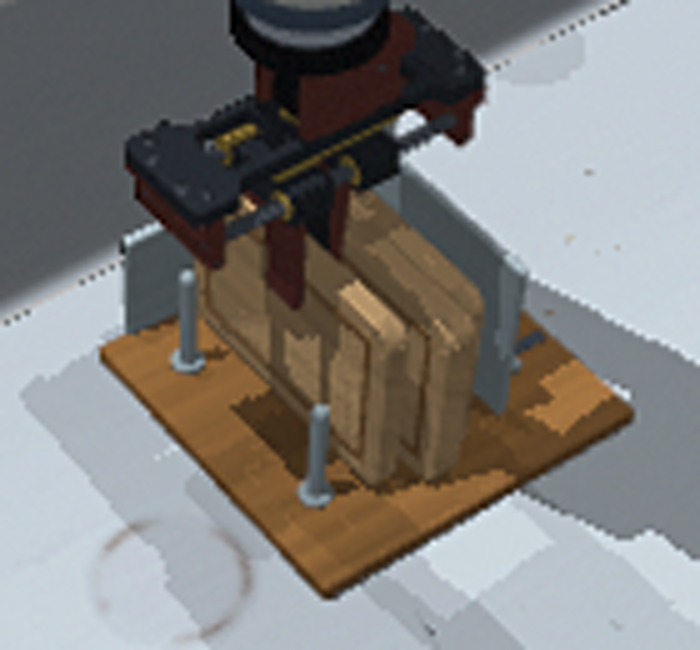

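Call:
move_arm(rows=[[0,0,-2,0,0.8],[0,0,-3.5,0,0.8],[0,0,-3.5,0,0.62],[0,0,-3.5,0,0.58],[0,0,10,0,0.58],[0,0,40,0,0.58],[0,0,75,0,0.3],[0,0,85,0,0.0],[0,0,85,0,-0.5],[0,-27,85,0,-1],[0,-27,85,0,-1]])

```text
t: 29.6
ee_pos: [567.3, 8.7, 166.5]
orientation: [0.018, 1.592, -0.03]
ft_force: [0.4, 0.2, -0.7]
width: 65.0
```

```bash
python3 st.py;python3 look.py 23
```

```text
29.6 [567.3   8.7 166.5] rack [-15.4   0.3] 1.5407 65.0 [ 0.4  0.2 -0.7] [ 0.11 -0.1  -0.02]
29.65 [567.45243042   9.3570344  166.62140417] [-0.20104121  0.39554891 -0.20675662]
```

View pics/s23.png

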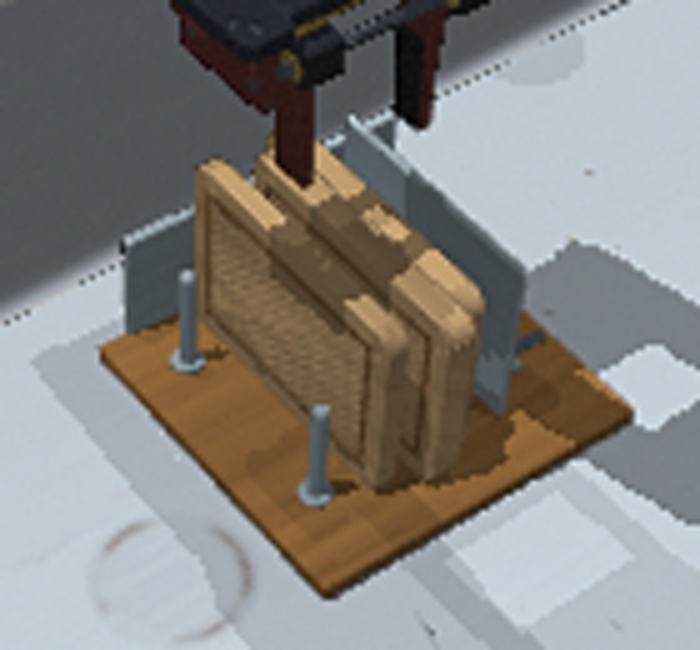

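```bash
python3 - <<'E'
from h import *
print("front TL",[inv(atz("scene",S(*q),132)) for q in [(198,175),(372,345)]],"front TR",[inv(atz("scene",S(*q),132)) for q in [(408,325),(225,160)]])
print("mid TL",[inv(atz("scene",S(*q),132)) for q in [(258,160),(435,330)]])
print("back TR",[inv(atz("scene",S(*q),132)) for q in [(485,295)]],"plate",[inv(atz("scene",S(*q),124)) for q in [(350,122),(527,272)]])
print("bot front near",inv(atz("scene",S(372,487),14)),"mid",inv(atz("scene",S(430,480),14)),"back",inv(atz("scene",S(462,463),14)))
E
```

```text
front TL [array([-54.7,  77.1]), array([-56.1, -74.6])] front TR [array([-32.7, -74.2]), array([-35.9,  78.4])]
mid TL [array([-21.4,  68.2]), array([-23.8, -84.7])]
back TR [array([ 12.6, -80.4])] plate [array([43.9, 71. ]), array([ 47.1, -74.5])]
bot front near [-46.3 -73.9] mid [-17.5 -88.3] back [  4.5 -89. ]
```

Call:
move_arm(rows=[[0,2,0,0,-1],[0,2,-15,0,-1],[0,2,-45,0,-1],[0,2,-75,0,-1],[0,2,-95,0,-1],[0,2,-102,0,-1],[0,2,-102,0,-0.7],[0,2,-102,0,-0.5],[0,2,-102,0,-0.3],[0,2,-102,0,-0.1],[0,2,-102,0,0.1],[0,2,-102,0,0.1]])

```text
t: 31.15
ee_pos: [567.8, 11.2, 65.1]
orientation: [0.018, 1.591, -0.029]
ft_force: [-0.3, -0.5, 5.0]
width: 48.2
```

```bash
python3 st.py;python3 look.py 24
```

```text
31.15 [567.8  11.2  65.1] rack [-18.    0.7] 1.5409 48.2 [-0.3 -0.5  5. ] [-0.18 -0.05 -0.01]
31.2 [567.77417167  11.23017592  65.08086243] [-0.21492626 -0.82473455  5.58828431]
```

View pics/s24.png

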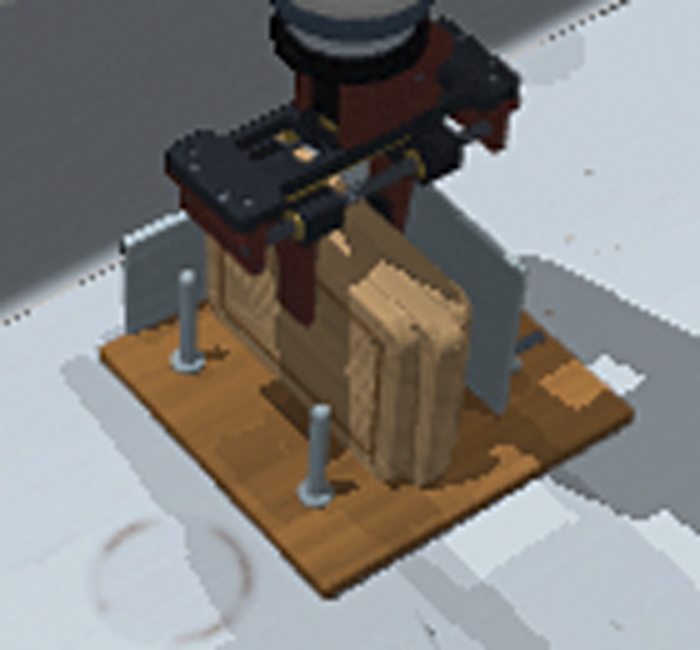

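Call:
move_arm(rows=[[0,0,3,0,0.1],[0,0,6,0,0.1],[-5,-5,6,0,0.1],[-11,-10,6,0,0.1],[-17,-15,6,0,0.1],[-22,-19,6,0,0.1],[-22,-20,6,0,0.1]])

```text
t: 32.08
ee_pos: [545.2, -9.1, 71.1]
orientation: [0.018, 1.592, -0.03]
ft_force: [-0.3, -1.0, -5.3]
width: 47.8
```

```bash
python3 st.py;python3 look.py 25
```

```text
32.075 [545.2  -9.1  71.1] rack [  3.1 -21.3] 1.5404 47.8 [-0.3 -1.  -5.3] [ 0.12 -0.16  0.  ]
32.125 [545.69306901  -9.07571828  71.14112541] [ 0.23812922 -0.83484393 -4.19718766]
```

View pics/s25.png

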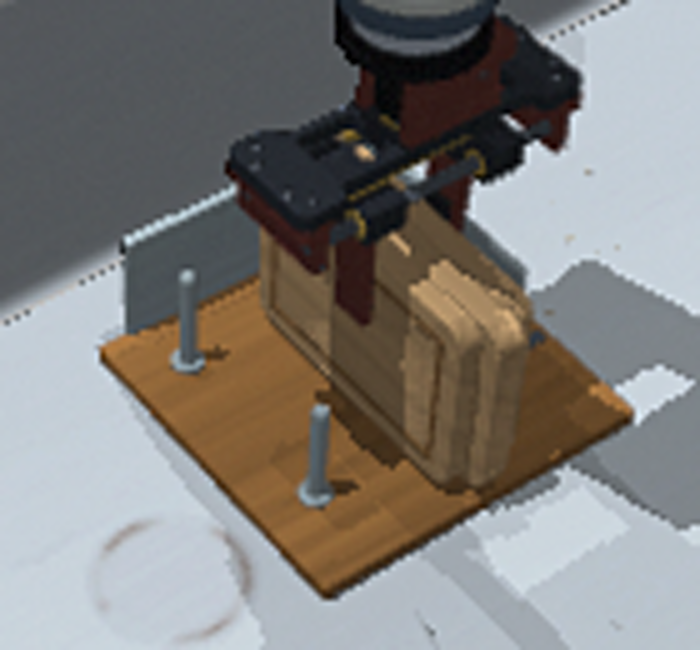

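Call:
move_arm(rows=[[0,0,-2,0,0.1],[0,0,-4,0,0.1],[0,0,-5,0,0.1],[0,0,-5,0,-0.15],[0,0,-5,0,-0.2],[0,0,-5,0,-0.2],[0,0,10,0,-0.2],[0,0,45,0,-0.2],[0,0,80,0,-0.2],[-30,0,88,0,-0.5],[-69,0,88,0,-0.7],[-69,0,88,0,-0.7]])

```text
t: 33.62
ee_pos: [474.5, -9.0, 160.1]
orientation: [0.018, 1.592, -0.03]
ft_force: [0.3, -0.6, 0.5]
width: 74.2
```

```bash
python3 st.py;python3 look.py 26
```

```text
33.625 [474.5  -9.  160.1] rack [  5. -92.] 1.5404 74.2 [ 0.3 -0.6  0.5] [ 0.08 -0.16  0.01]
33.675 [476.60439323  -9.09091381 160.32160814] [ 0.52582585 -0.01718156  0.20397418]
```

View pics/s26.png

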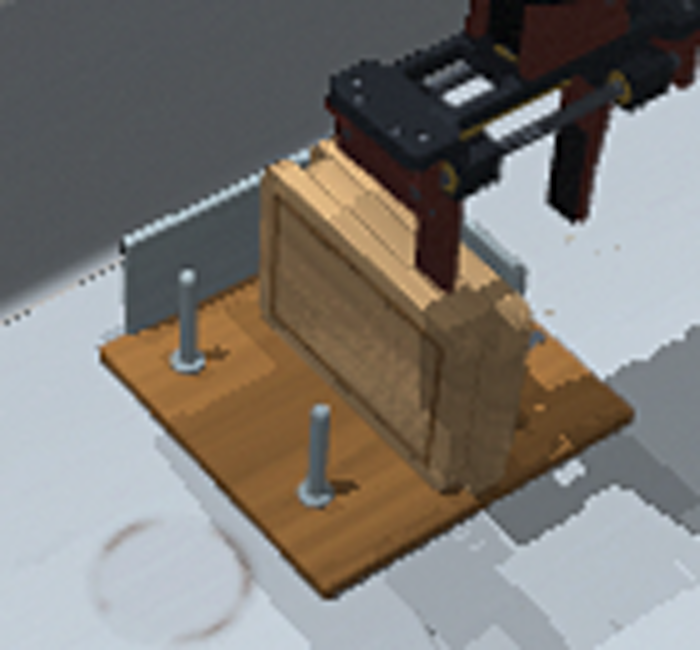

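Call:
move_arm(rows=[[-2,0,-20,0,-0.7],[-2,0,-50,0,-0.7],[-2,0,-80,0,-0.7],[-2,0,-94,0,-0.7],[-2,0,-96,0,-0.7],[-2,0,-96,0,-0.5],[-2,0,-96,0,-0.3],[-2,0,-96,0,-0.1],[-2,0,-96,0,0.1],[-2,0,-96,0,0.1]])

```text
t: 34.92
ee_pos: [475.1, -9.0, 64.9]
orientation: [0.018, 1.588, -0.029]
ft_force: [0.1, 1.1, 5.6]
width: 48.0
```

Call:
move_arm(rows=[[0,0,2,0,0.1],[0,0,3,0,0.1],[0,0,3,0,0.1]])

```text
t: 35.3
ee_pos: [474.6, -9.0, 67.7]
orientation: [0.018, 1.589, -0.03]
ft_force: [0.1, 0.4, -3.6]
width: 47.9
```

```bash
python3 st.py;python3 look.py 27
```

```text
35.3 [474.6  -9.   67.7] rack [  5.  -91.9] 1.5404 47.9 [ 0.1  0.4 -3.6] [ 0.1   0.16 -0.02]
35.35 [474.68513241  -9.00085282  67.7000153 ] [-0.52485935 -0.69813611 -4.96072272]
```

View pics/s27.png

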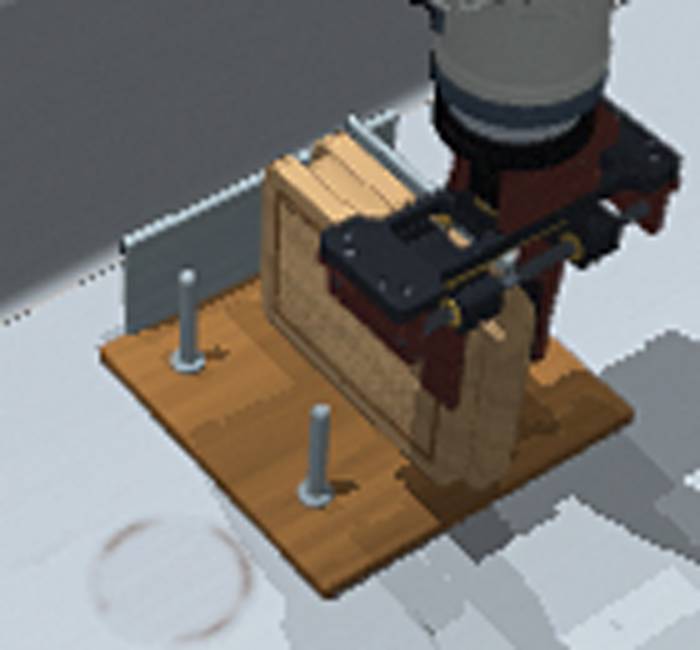

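Call:
move_arm(rows=[[0,-3,0,0,0.1],[0,-6,0,0,0.1],[0,-8,0,0,0.1],[0,-10,0,0,0.1],[0,-11,0,0,0.1],[0,-12,0,0,0.1]])

```text
t: 36.1
ee_pos: [474.7, -21.0, 67.7]
orientation: [0.018, 1.589, -0.03]
ft_force: [-0.6, -0.2, -4.7]
width: 47.9
```

Call:
move_arm(rows=[[0,-1,0,0,0.1],[0,-1.5,0,0,0.1]])

```text
t: 36.35
ee_pos: [474.7, -22.4, 67.7]
orientation: [0.019, 1.589, -0.029]
ft_force: [0.6, 3.0, -4.6]
width: 47.9
```

Call:
move_arm(rows=[[0,-1,0,0,0.1],[0,-1.5,0,0,0.1]])

```text
t: 36.6
ee_pos: [474.7, -22.6, 67.8]
orientation: [0.021, 1.589, -0.028]
ft_force: [-0.3, 11.8, -2.3]
width: 47.6
```

Call:
move_arm(rows=[[0,0.2,0,0,0.1],[0,0.2,-1.5,0,0.1],[0,0.2,-3,0,0.1],[0,0.2,-3,0,0.1]])

```text
t: 37.1
ee_pos: [474.9, -22.4, 65.1]
orientation: [0.022, 1.589, -0.028]
ft_force: [-2.3, 0.6, 2.1]
width: 48.0
```

```bash
python3 st.py;python3 look.py 28
```

```text
37.1 [474.9 -22.4  65.1] rack [ 18.3 -91.3] 1.5391 48.0 [-2.3  0.6  2.1] [0.86 0.03 0.09]
37.15 [474.84898188 -22.38415912  65.05884491] [-1.86213391  2.26161863  2.57871779]
```

View pics/s28.png

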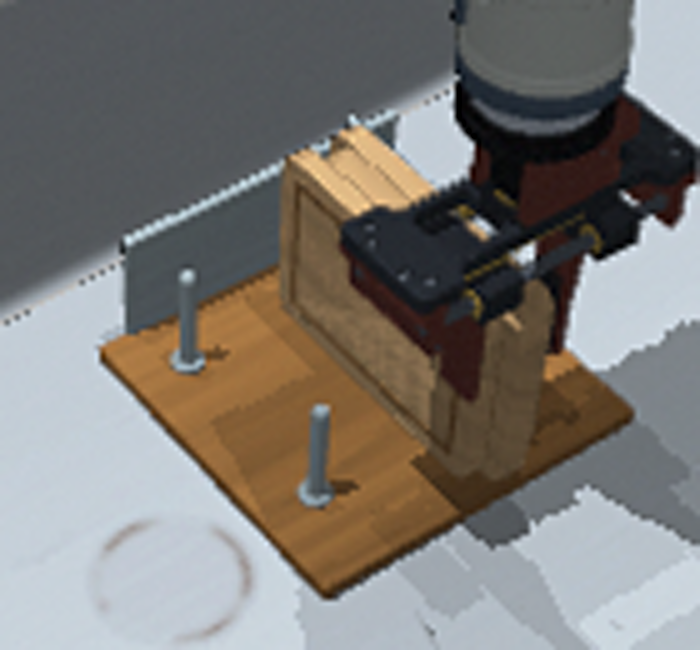

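Call:
move_arm(rows=[[0,0,0,0,-0.15],[0,0,0,0,-0.32],[0,0,0,0,-0.32],[-10,0,0,0,-0.32],[-25,0,0,0,-0.32],[-45,0,0,0,-0.32],[-45,0,0,0,0.2],[-45,0,0,0,0.5],[-44,0,0,0,0.77],[-43,0,0,0,0.77]])

```text
t: 38.4
ee_pos: [432.5, -22.4, 65.1]
orientation: [0.021, 1.588, -0.028]
ft_force: [-0.1, 0.0, -0.2]
width: 21.3
```

```bash
python3 st.py;python3 look.py 29
```

```text
38.4 [432.5 -22.4  65.1] rack [  19.6 -133.6] 1.5392 21.3 [-0.1  0.  -0.2] [ 0.06 -0.14  0.07]
38.45 [432.52516665 -22.38757346  65.06719893] [-0.51962298  0.02128118  0.67442929]
```

View pics/s29.png

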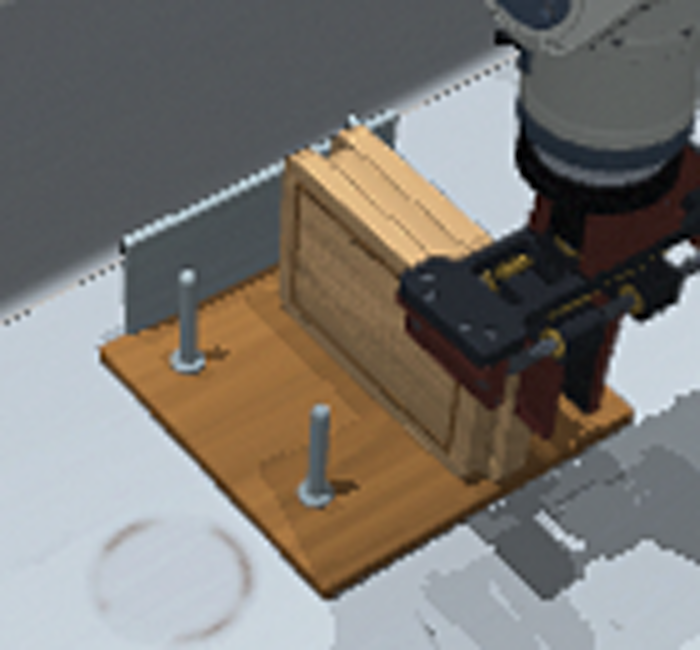

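Call:
move_arm(rows=[[4,0,0,0,0.77],[8,0,0,0,0.77],[12,0,0,0,0.77],[16,0,0,0,0.77],[20,-0.5,0,0,0.77],[24,-0.5,0,0,0.77],[28,-0.8,0,0,0.77],[31,-0.8,0,0,0.77],[34,-1,0,0,0.77],[37,-1,0,0,0.77]])

```text
t: 39.7
ee_pos: [467.7, -23.2, 64.8]
orientation: [0.022, 1.592, -0.028]
ft_force: [-7.1, -0.8, 4.5]
width: 9.9
```

```bash
python3 st.py;python3 look.py 30
```

```text
39.7 [467.7 -23.2  64.8] rack [ 19.3 -98.4] 1.5392 9.9 [-7.1 -0.8  4.5] [ 0.08  0.73 -0.05]
39.75 [468.65977793 -23.24349994  64.89972047] [-3.24029163  0.11858966  0.72294959]
```

View pics/s30.png

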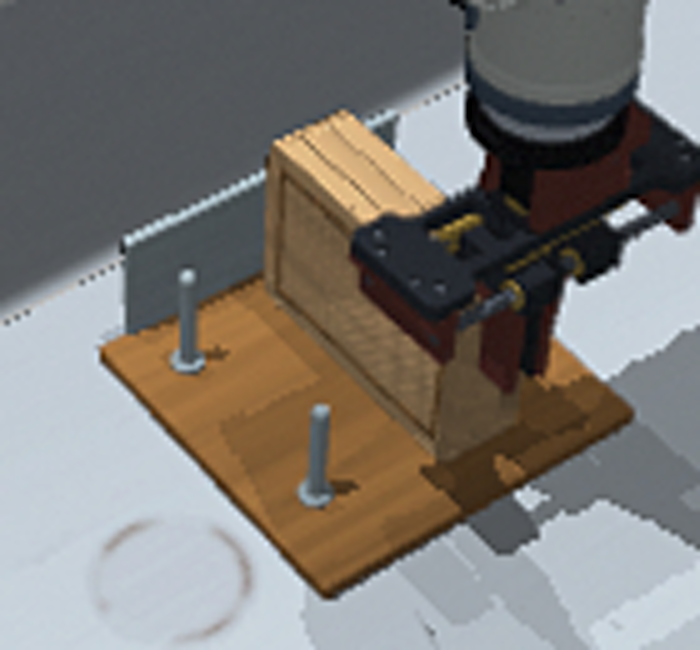

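Call:
move_arm(rows=[[2,0,0,0,0.77],[4,0,0,0,0.77],[6,0,0,0,0.77],[8,0,0,0,0.77],[9,0,0,0,0.77],[10,0,0,0,0.77]])

```text
t: 40.5
ee_pos: [478.8, -23.3, 64.8]
orientation: [0.022, 1.591, -0.028]
ft_force: [-3.2, 0.3, 0.1]
width: 10.1
```

Call:
move_arm(rows=[[1,0,0,0,0.77],[2,0,0,0,0.77]])

```text
t: 40.75
ee_pos: [480.8, -23.3, 64.8]
orientation: [0.022, 1.591, -0.028]
ft_force: [-2.7, 0.4, 0.7]
width: 10.2
```

Call:
move_arm(rows=[[1,0,0,0,0.77],[2,0,0,0,0.77]])

```text
t: 41.0
ee_pos: [481.6, -23.2, 64.7]
orientation: [0.022, 1.593, -0.028]
ft_force: [-9.3, -0.6, 7.6]
width: 10.2
```

Call:
move_arm(rows=[[0.6,0,0,0,0.77],[1,0,0,0,0.77],[1,0,0,0,0.77]])

```text
t: 41.38
ee_pos: [481.4, -23.2, 64.8]
orientation: [0.022, 1.595, -0.028]
ft_force: [-6.7, -0.1, 5.2]
width: 10.4
```

```bash
python3 st.py;python3 look.py 31
```

```text
41.375 [481.4 -23.2  64.8] rack [ 19.  -84.7] 1.5393 10.4 [-6.7 -0.1  5.2] [0.03 0.85 0.  ]
41.425 [481.40228608 -23.21609556  64.77877331] [-7.3125434   0.43191608  5.44857833]
```

View pics/s31.png

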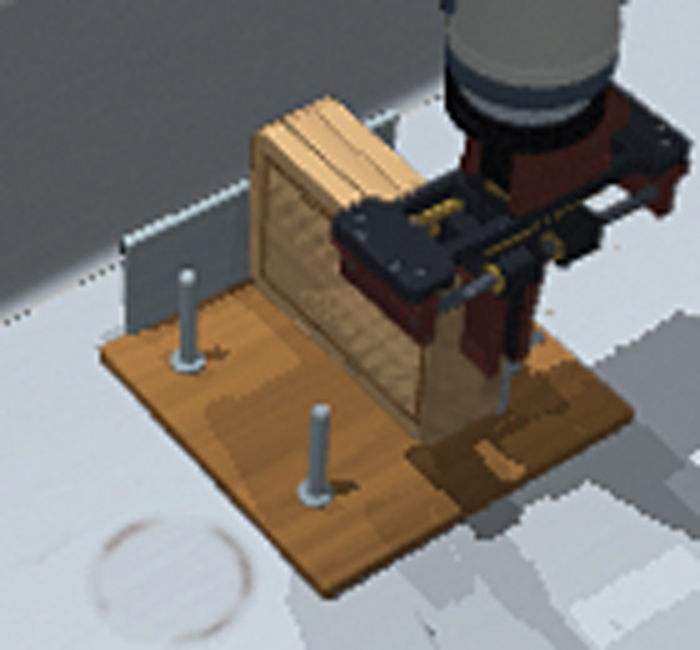

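Call:
move_arm(rows=[[-1,0,0,0,0.77],[-6,0,0,0,0.77],[-30,0,0,0,0.77],[-30,0,60,0,0.77],[-40,50,110,0,0.77],[-50,110,130,0,0.77],[-50,170,130,0,0.77],[-40,230,130,0,0.77],[-30,290,130,0,0.77],[-20,350,130,0,0.77],[-20,350,130,0,0.77]])

```text
t: 42.8
ee_pos: [462.2, 330.9, 194.8]
orientation: [0.02, 1.593, -0.024]
ft_force: [-0.1, 0.1, -0.6]
width: 9.9
```

```bash
python3 st.py; python3 - <<'E'
from h import *
im=get_image("scene")[100:200,220:345];cv2.imwrite("pics/s32.png",cv2.resize(im,None,fx=6,fy=6,interpolation=cv2.INTER_CUBIC))
im=get_image("top");cv2.imwrite("pics/t32full.png",im);im=im[120:225,260:360];cv2.imwrite("pics/t32.png",cv2.resize(cv2.convertScaleAbs(im,alpha=1.4,beta=20),None,fx=5.5,fy=5.5,interpolation=cv2.INTER_CUBIC))
E
```

```text
42.8 [462.2 330.9 194.8] rack [-334.4 -114.1] 1.5432 9.9 [-0.1  0.1 -0.6] [ 0.04 -0.17  0.07]
```

View pics/s32.png

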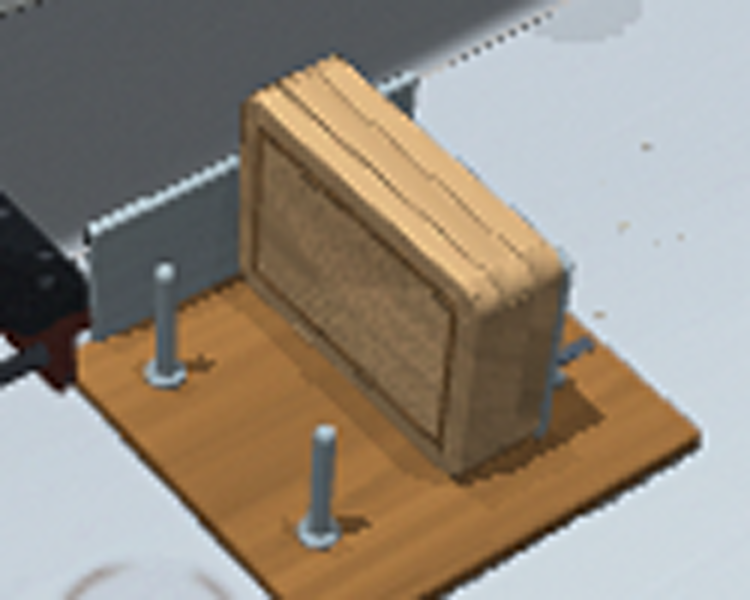

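View pics/t32.png

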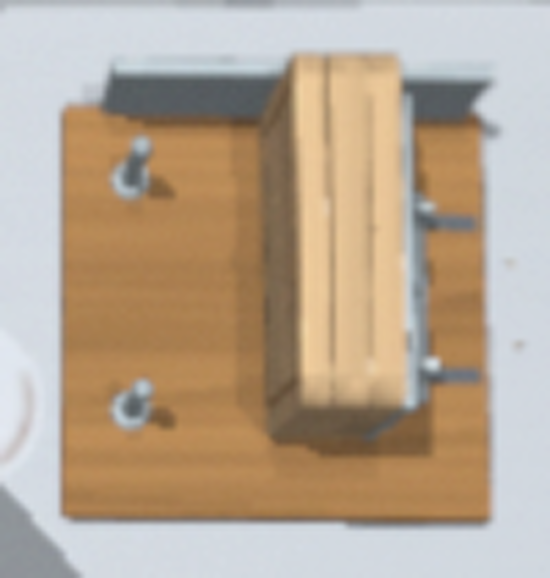

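```bash
python3 - <<'E'
from h import *
s=lambda x,y:(x/6+220,y/6+100)
print("T front TL far/near",[inv(atz("top",T(*q),132)) for q in [(293,62),(300,398)]],"back TR",[inv(atz("top",T(*q),132)) for q in [(398,62),(404,398)]])
print("T ends y", [inv(atz("top",T(*q),132)) for q in [(345,53),(350,408)]])
print("T plate right top edge",[inv(atz("top",T(*q),124)) for q in [(411,100),(417,405)]])
print("S front TL",[inv(atz("scene",s(*q),132)) for q in [(250,100),(475,305)]],"back TR",[inv(atz("scene",s(*q),132)) for q in [(335,57),(565,255)]])
print("S bottom front",[inv(atz("scene",s(*q),14)) for q in [(455,473),(243,275)]],"top front near",inv(atz("scene",s(462,312),132)))
E
```

```text
T front TL far/near [array([-8.2, 87.4]), array([ -7.9, -71.1])] back TR [array([41.1, 88.1]), array([ 39.7, -70.7])]
T ends y [array([16.2, 92.1]), array([ 14.9, -75.5])]
T plate right top edge [array([48.4, 72.2]), array([ 47.3, -72.6])]
S front TL [array([-8.6, 85.3]), array([ -7.8, -73.9])] back TR [array([41. , 86.6]), array([ 43., -73.])]
S bottom front [array([ -1.5, -68. ]), array([-5. , 91.3])] top front near [-14.9 -73.9]
```

```bash
python3 - <<'E'
from h import *
a=get_image("scene")
im=a[135:180,285:325];cv2.imwrite("pics/s33.png",cv2.resize(im,None,fx=14,fy=13,interpolation=cv2.INTER_NEAREST))
# expected: plate face near edge bottom at first picture vs now
print([proj("scene",W(P,(x,-75,z)))[0].round(1) for x in (43,45) for z in (12,124)])
b=cv2.imread("pics/top0.png");c=cv2.imread("pics/t32full.png")
# plate bolts shift
t=cv2.cvtColor(b[155:192,334:348],cv2.COLOR_BGR2GRAY);r=cv2.matchTemplate(cv2.cvtColor(c,cv2.COLOR_BGR2GRAY)[145:202,324:358],t,cv2.TM_CCOEFF_NORMED);print(cv2.minMaxLoc(r))
E
```

```text
[array([309.7, 173.9]), array([314.3, 145.2]), array([310.3, 173.5]), array([314.9, 144.8])]
(-0.4467650353908539, 0.9837932586669922, (20, 0), (10, 10))
```

View pics/s33.png

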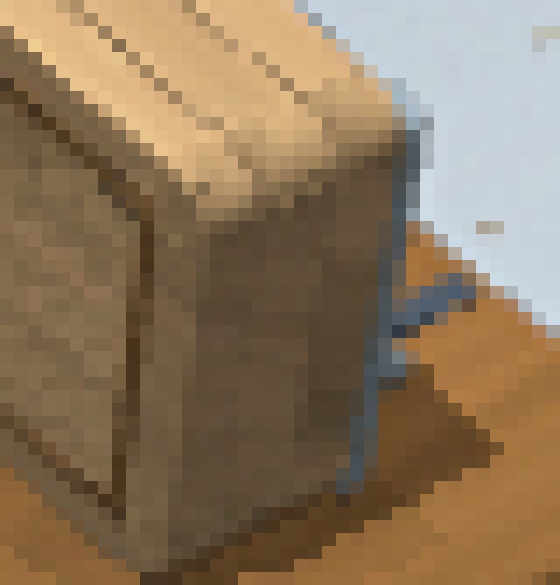

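```bash
python3 - <<'E'
from h import *
a=get_image("scene");b=cv2.imread("pics/scene0.png")
for y in (152,156,160,164,168):
    print(y,"now",[tuple(int(v) for v in p) for p in a[y,307:318]]);print("   was",[tuple(int(v) for v in p) for p in b[y,307:318]])
E
```

```text
152 now [(53, 71, 90), (53, 75, 91), (59, 81, 101), (59, 80, 100), (57, 80, 97), (63, 79, 89), (82, 80, 75), (85, 113, 144), (156, 161, 167), (228, 217, 204), (222, 213, 201)]
   was [(87, 84, 77), (87, 83, 75), (89, 82, 76), (89, 85, 77), (89, 84, 77), (89, 85, 75), (75, 74, 71), (77, 103, 130), (141, 146, 150), (207, 197, 185), (202, 193, 181)]
156 now [(58, 79, 97), (48, 69, 85), (50, 71, 86), (48, 68, 86), (49, 69, 84), (74, 73, 70), (77, 89, 100), (59, 116, 166), (62, 112, 162), (83, 102, 122), (99, 93, 90)]
   was [(90, 86, 79), (89, 84, 77), (88, 84, 76), (88, 83, 76), (90, 85, 76), (81, 76, 70), (69, 80, 92), (52, 104, 151), (55, 102, 147), (75, 93, 111), (90, 83, 83)]
160 now [(48, 67, 83), (49, 70, 84), (48, 69, 83), (51, 69, 85), (68, 73, 77), (85, 80, 71), (69, 60, 52), (59, 70, 85), (66, 117, 167), (68, 117, 167), (68, 121, 171)]
   was [(86, 83, 77), (88, 84, 77), (89, 86, 78), (87, 85, 75), (87, 84, 76), (74, 71, 63), (61, 53, 46), (52, 62, 76), (58, 104, 150), (62, 107, 152), (58, 106, 153)]
164 now [(48, 66, 81), (49, 66, 83), (49, 69, 85), (53, 70, 86), (83, 79, 70), (59, 65, 69), (53, 62, 72), (38, 71, 102), (44, 78, 109), (70, 120, 172), (68, 121, 170)]
   was [(88, 85, 78), (88, 84, 78), (88, 84, 76), (87, 84, 75), (75, 72, 66), (51, 58, 61), (47, 56, 65), (32, 63, 92), (37, 70, 99), (63, 110, 156), (61, 109, 154)]
168 now [(48, 68, 81), (46, 66, 82), (48, 66, 80), (76, 76, 72), (74, 80, 82), (40, 76, 109), (41, 75, 108), (43, 76, 107), (42, 75, 106), (41, 73, 103), (38, 69, 97)]
   was [(87, 84, 76), (87, 84, 77), (87, 83, 74), (82, 78, 71), (66, 71, 75), (35, 68, 99), (37, 69, 98), (39, 69, 98), (38, 68, 96), (37, 66, 94), (34, 61, 88)]
```

```bash
python3 - <<'E'
from workcell import ctrl
print(ctrl.get_obs()['t']); print(ctrl.close_job())
E
```

```text
43.0
the job is handed in; nothing more can be done
None
```

I handed the job in at t = 43.0 s. By my last checks all three boards stand upright and tight, in their first order, against the end plate and with their far ends at the fence.

**What I did:**
- Pushing the row from the left tipped it past upright, until the board tops rested on the plate and the row jammed. Several more tries did not free it.
- I tipped the boards back off the plate from their near ends. The front board fell back onto the posts.
- I gripped the front board upright, then squeezed all three together; the grip measured about 48 mm wide.
- I gripped the stack by its near ends, carried it to the plate by feel (the last reading was about 12 N) and pushed it back until the fence stopped it. I read up to about 15 N on the plate during the whole job.

**Last checks, from the pictures and touch:**
- **Plate:** its bolts match the first top picture to the pixel, so it has not visibly moved.
- **Gap to the plate:** the pixel edges put the back board about 0.3 to 1.2 mm from the plate. A coarser reckoning for the whole stack gave up to 2.7 mm, ±2 mm. I left it, as both are inside the 4 mm allowed, though the coarser one could exceed that at the end of its error.
- **Far ends:** the pusher stopped at the place expected for flush. The top camera put the far ends at rack y ≈ 92 mm against the fence's 95 mm, which is inside 4 mm but close.
- **Cup and whetstone:** I never touched them, but did not measure them again.

**Did not agree:**
- The base's corners put the rack about 7.5 mm off along its y axis compared with the posts, fence and plate. I used the latter.
- The fingertips look about 20 mm higher in the pictures than the reported tool position. I did not find out why.

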